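Dress the carafe for decanting

TASK

Get the carafe ready for decanting: set it upright down inside the round wooden coaster without dropping it, then slip the drip collar over its neck so that it lies on the shoulder, then seat the funnel in its mouth, and last of all put the strainer in the funnel. Take them in that order, each fully home and let go before the next, and leave the bottle and the two glasses standing where they are.

Things in the scene. Friction and masses are not known exactly. Their poses are not given: they have to be found in the camera images.
- carafe: Clear glass carafe, loose, about 0.45 kg, standing upright on the table at the start, open at the top, 165 mm high. Origin at the centre of its underside, z up. Round body 92 mm in diameter up to 88 mm, then a rounded shoulder (78 mm across at 105 mm, 60 at 113) to the neck; straight neck 40 mm outside diameter, 32 mm bore, from 118 to 165 mm up; grip it by the neck.
- coaster: Target for the carafe: round dark wooden wine coaster with a low steel-edged wall, fixed to the table. Origin at the centre of its underside. Outside diameter 124 mm, inside diameter 114 mm, floor 6 mm above the table, wall top 23 mm above the table.
- collar: Drip collar: plain steel ring lined with grey felt, loose, 90 g, flat on the table at the start. Origin at the centre of its underside, z along its axis. 60 mm outside diameter, 47 mm bore, 24 mm high. On the carafe it rests on the top of the shoulder, around the foot of the neck, its underside about 116 mm above the carafe's underside.
- funnel: Steel decanting funnel, loose, 120 g, at the start spout down in its dark stand. Origin on its axis under its round seat flange, z up. Spout 18 mm diameter, to 35 mm below the origin; flange 50 mm diameter; bowl 54 mm outside (straight wall 20 to 46 mm above the origin), 48 mm inside, rim at 46 mm. Seated, its flange lies flat on the rim of the carafe's mouth: origin 165 mm above the carafe's.
- funnel_stand: Dark steel stand, fixed to the table, that holds the funnel at the start: round foot 68 mm diameter, 42 mm tube, 48 mm high; the funnel's flange rests on its top. Origin at the centre of its underside.
- strainer: Steel strainer insert, loose, 70 g, standing on the table at the start: a perforated basket (28 mm across at the bottom, 38 at the top, 22 deep) under a wider collar, 60 mm outside diameter, from 22 to 36 mm up. Origin at the centre of the basket's underside, z up. Seated, the basket hangs in the funnel's bowl and the collar rests on the funnel's rim: origin 24 mm above the funnel's.
- bottle: Bystander: half bottle of wine with a pale blank label, loose, standing, 62 mm diameter, 245 mm high. Origin at the centre of its underside.
- glass_left: Bystander: stemmed tasting glass, loose, standing to the robot's left (+y), 65 mm widest diameter, 155 mm high. Origin at the centre of its foot's underside.
- glass_right: Bystander: the same kind of glass, to the robot's right (-y). Origin at the centre of its foot's underside.

How it is judged:
By the outcome, as a careful person would: the job done as asked, in the order asked, and still so for the second after the job is handed in, with the robot touching nothing.
It also fails if it takes over 144 s, if anything falls off the work surface, if the arm or the gripper's body presses on something with over 40 N, if the wrist force passes 120 N, or if a joint passes its speed limit or range.

ROBOT

A 7-joint arm with a two-finger parallel gripper is mounted at the origin on the work surface. World frame = base frame: x ahead of the robot, y to its left, z up, the work surface at z = 0. Lengths are in m, angles in rad, forces in N, time in s.
With the tool pointing down it reaches from about 0.4 to 0.9 m from the base axis. Payload 5.5 kg.
Tool frame: the origin (TCP) lies at the very end of the fingers, on their centre line; the grasp point (between the pads) lies 19 mm behind it; z points along the fingers, y is the direction in which the jaws open and shut (so a half turn about z gives the same grasp; the last joint's range is limited). The gripper opens to 85 mm and grips with 20 to 120 N. Pads are 22 mm wide; open, the fingers measure 114 mm over their backs; the gripper's body (76 mm by 85 mm) begins 54 mm behind the grasp point. The pads swing forward as they close: fully open they stand 13 mm farther back than shut.
Start: joints at [1.604, 0.501, -0.427, 1.55, 0.221, 1.138, -0.21], TCP at [0.148, -0.633, 0.207] pointing down, gripper open.
Joint ranges: [-2.88, 2.88], [-0.31, 2.03], [-1.54, 1.56], [0.2, 2.42], [-1.41, 4.55], [0.19, 2.02], [-2.57, 2.57]. Speed limits (rad/s): [2.57, 2.57, 3.14, 3.14, 3.14, 3.14, 3.14].

INTERFACE

Orientations are given as [roll, pitch, yaw] about the fixed x, y, z axes, in that order (R = Rz(yaw) Ry(pitch) Rx(roll)).
In Python, from plant import monitor, eyes, job gives the robot as it stands.
- The arm moves only by the tool carry_out, never from a script. Its arguments are lists of equal length, an entry for each row: "rotation": the turn, a rotation vector about the tool's x, y, z in rad, a list of three; "xyz": the shift along the tool's x, y, z in m, a list of three; "hand": the finger opening in m, from 0 to 0.0854. In form: {"rotation": [[ax, ay, az], ...], "xyz": [[tx, ty, tz], ...], "hand": [hand, ...]}. A call has 1 to 12 rows; each row shifts and turns the commanded pose from where the row before left it, along the tool's axes as they then stand; what a row does not reach is not made up. A row lasts 1/8 s, in which the tool goes at most 62.5 mm and 10.7 degrees, less where a joint would pass 70% of its speed; a pose out of reach is approached as far as the arm can. A call is refused whole if a number of a shift passes 0.0625 or a number of a turn 0.188, either way. A call with a gripper value outside its range is refused whole. The fingers move at their own pace and stop on an object; "grip_force" is the grip in N (left out, the last holds). Time passes only in rows, so rows that do not move let the fingers close. It gives the time, the measured TCP pose, the force and the opening at its end, in the units of the state.
- monitor.observe(): the state, without advancing time (a new reading comes with each control period).
- eyes.grab_frame(name): name is "side" or "top" or "wrist"; returns a dict with "img" (480x640x3 uint8, blue, green, red), "camera_matrix" (3x3 intrinsics, pixels), "origin" and "orientation" of the camera in the world. Camera axes: x right, y down, z forward; pixel columns grow to the right and rows downward; lengths in m; the calibration is good to about 2 mm. A picture is of the moment at which its call begins. There is no depth.
- job.finish_job(): hands the job in, once; it reports no verdict.
The state is a dict: "t": time; "joint_pos": joint angles; "qvel": joint speeds; "effort": joint torques, N m; "ee_pos": TCP position; "eef_rot": TCP orientation; "force": force on the tool from outside, world axes, zero at the start; "torque": the same for the moment, N m; "opening": finger opening in m.
Only numpy, scipy, OpenCV 4.12 (cv2) and the standard library are available. Lean on these libraries where they do the work, as an engineer would, in place of code of your own. Each camera call takes 0.05 s, during which the arm holds its last target.

## Working session

There is one attempt and no reset: what is moved stays moved. The work goes in short steps, Python scripts to look and compute and a tool call to move; the robot and the scene stay as the last step left them, time stands still between calls to the robot, and variables do not carry over. Pictures are saved under pics/ and viewed, and the job is handed in when it is done.

Besides the shell and the picture viewer there is one more tool, called after ">>>" as name(argument=value, ...), one argument or row to a line, values as JSON. carry_out: Moves the arm, as the interface text tells. Its arguments: {"type":"object","properties":{"rotation":{"type":"array","items":{"type":"array","items":{"type":"number"}}},"xyz":{"type":"array","items":{"type":"array","items":{"type":"number"}}},"hand":{"type":"array","items":{"type":"number"}},"grip_force":{"type":"number"}},"required":["rotation","xyz","hand"]}

```bash
ls; mkdir -p pics; python3 - <<'E'
from plant import monitor, eyes, job
import cv2
print(monitor.observe())
for n in ["side","top","wrist"]:
    f=eyes.grab_frame(n); cv2.imwrite(f"pics/a_{n}.png",f["img"]); print(n,f["camera_matrix"],f["origin"],f["orientation"])
E
```

```text
pics
{'t': 0.0, 'joint_pos': array([ 1.60419995,  0.50185404, -0.42676971,  1.55146194,  0.22079095,
        1.13826127, -0.21031275]), 'qvel': array([ 0.0004916 , -0.00124616,  0.0004416 ,  0.00036513, -0.00017767,
        0.00064106,  0.00092666]), 'effort': array([-1.80624979e-04, -5.69520557e+01, -5.81603318e+00, -2.80937970e+01,
        1.08978021e-02,  1.19090089e-02,  3.55976645e-06]), 'ee_pos': array([ 0.14784061, -0.63220913,  0.20624862]), 'eef_rot': array([-3.13966135e+00, -7.24791664e-05,  2.29818119e-01]), 'force': array([-0.19736458, -0.80347533,  0.43062722]), 'torque': array([ 0.0124503 , -0.02275337,  0.03044115]), 'opening': 0.08538074328978523}
side [[607.53129187   0.         321.02541245]
 [  0.         607.53129187 236.40344888]
 [  0.           0.           1.        ]] [0.00822186 0.68974464 1.17248073] [-2.43272955  0.01020575 -2.53587381]
top [[452.21555254   0.         315.33457624]
 [  0.         452.21555254 235.95582779]
 [  0.           0.           1.        ]] [ 0.36233317 -0.08715689  1.19177061] [-2.98306098 -0.00480785 -1.54259747]
wrist [[400.03685059   0.         315.74502093]
 [  0.         400.03685059 235.48528057]
 [  0.           0.           1.        ]] [ 0.21967562 -0.61642655  0.37416901] [ 2.84754133e+00  9.67769664e-04 -1.34113522e+00]
```

View pics/a_side.png

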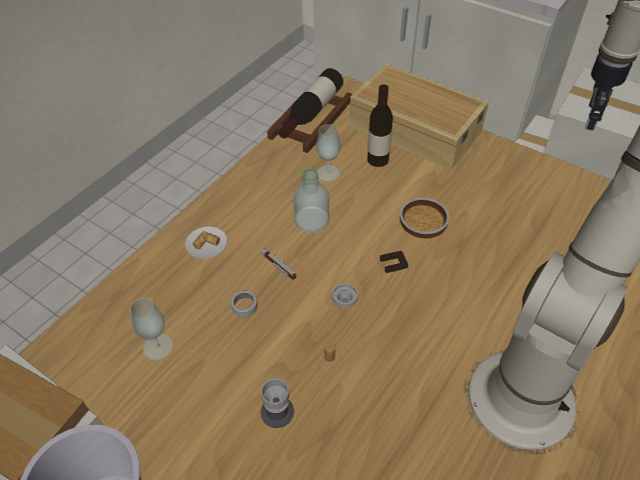

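View pics/a_top.png

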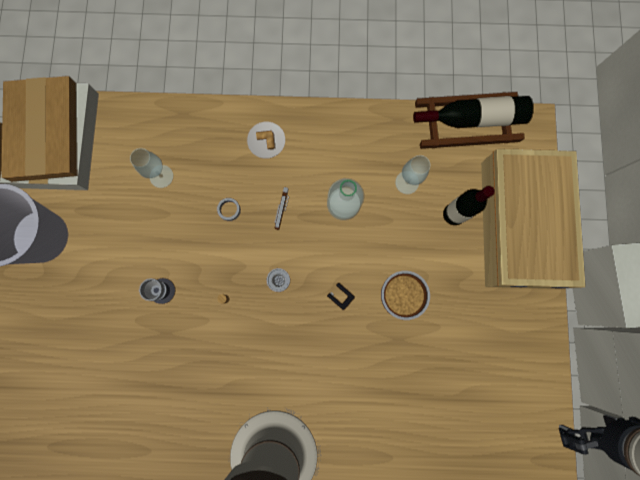

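View pics/a_wrist.png

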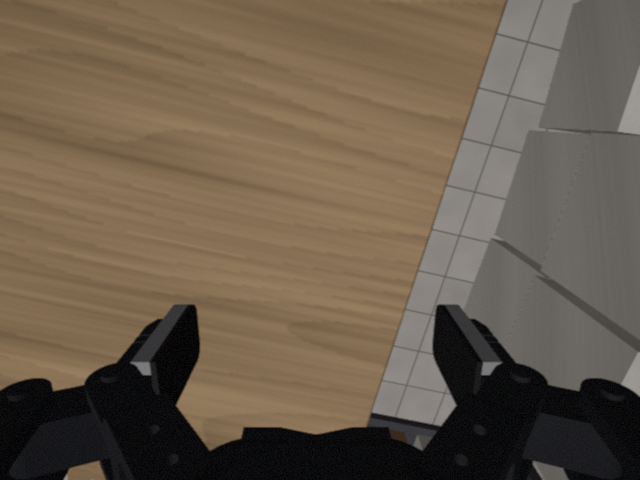

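```bash
cat > h.py <<'E'
import numpy as np, cv2
from scipy.spatial.transform import Rotation as Ro
from plant import monitor, eyes, job
def Rm(rpy): return Ro.from_euler('xyz',rpy).as_matrix()
def ray(f,u,v):
    d=np.linalg.inv(f["camera_matrix"])@np.array([u,v,1.]); return np.array(f["origin"]),Rm(f["orientation"])@d
def onz(f,u,v,z):
    o,d=ray(f,u,v); return o+d*(z-o[2])/d[2]
def proj(f,p):
    c=Rm(f["orientation"]).T@(np.array(p)-f["origin"]); q=f["camera_matrix"]@c; return q[:2]/q[2]
def tri(f1,p1,f2,p2):
    o1,d1=ray(f1,*p1);o2,d2=ray(f2,*p2)
    s=np.linalg.lstsq(np.c_[d1,-d2],o2-o1,rcond=None)[0]
    a=o1+s[0]*d1;b=o2+s[1]*d2; return (a+b)/2,np.linalg.norm(a-b)
def crop(img,u,v,w,k,name):
    u,v=int(u),int(v)
    c=img[max(0,v-w):v+w,max(0,u-w):u+w]; cv2.imwrite(name,cv2.resize(c,None,fx=k,fy=k,interpolation=cv2.INTER_CUBIC))
def ring(f,p,r,n=24):
    return np.array([proj(f,np.array(p)+[r*np.cos(a),r*np.sin(a),0]) for a in np.linspace(0,2*np.pi,n,endpoint=False)])
E
python3 - <<'E'
from h import *
import pickle
S={}
for n in ["side","top"]:
    f=eyes.grab_frame(n); S[n]=f
pickle.dump(S,open("s0.pkl","wb"))
tiles=[]
for n,pts in [("top",[(346,198),(406,295),(229,209),(279,280),(157,290),(412,175)]),("side",[(312,200),(424,217),(244,304),(345,295),(276,402),(328,152)])]:
    row=[]
    for (u,v) in pts:
        c=S[n]["img"][v-33:v+33,u-33:u+33]; row.append(cv2.resize(c,(264,264),interpolation=cv2.INTER_CUBIC))
    cv2.imwrite(f"pics/b_{n}.png",np.vstack([np.hstack(row[:3]),np.hstack(row[3:])]))
E
```

```text
(no output)
```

View pics/b_top.png

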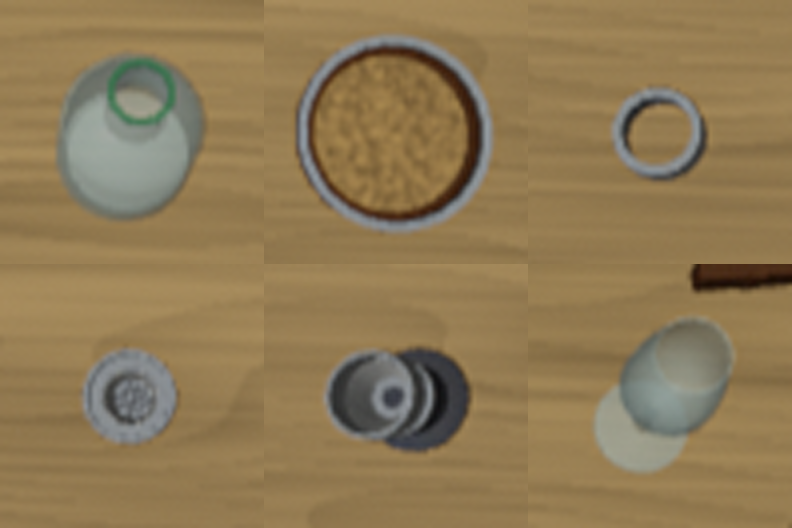

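View pics/b_side.png

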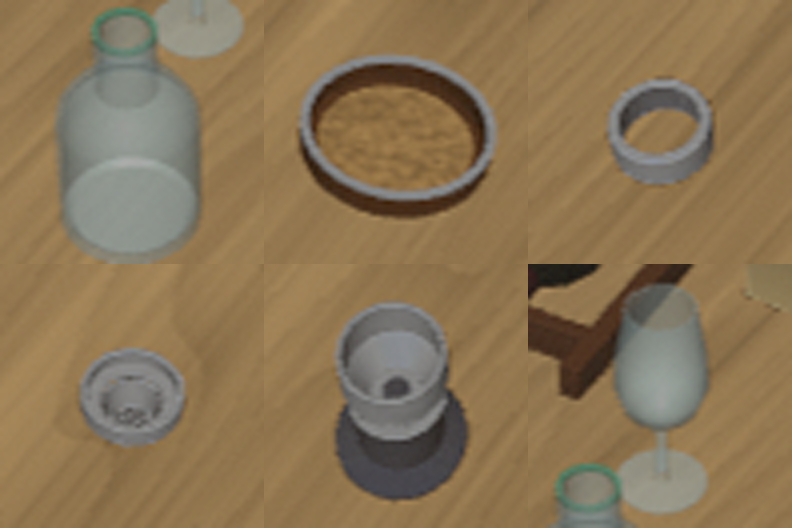

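```bash
cat > m.py <<'E'
from h import *
def green(img,box=None):
    i=img.astype(int); return ((i[...,1]-i[...,2]>30)&(i[...,1]-i[...,0]>8)).astype(np.uint8)
def grey(img,lo=90):
    hsv=cv2.cvtColor(img,cv2.COLOR_BGR2HSV); return ((hsv[...,1]<60)&(hsv[...,2]>lo)).astype(np.uint8)
def blob(mask,u,v,w):
    m=np.zeros_like(mask); m[v-w:v+w,u-w:u+w]=mask[v-w:v+w,u-w:u+w]
    cs,_=cv2.findContours(m,cv2.RETR_EXTERNAL,cv2.CHAIN_APPROX_NONE)
    c=max(cs,key=cv2.contourArea); return c
E
python3 - <<'E'
from m import *
import pickle
S=pickle.load(open("s0.pkl","rb")); T,D=S["top"],S["side"]
def el(f,mask,u,v,w):
    c=blob(mask,u,v,w); e=cv2.fitEllipse(c); return np.array(e[0]),e
g=[el(f,green(f["img"]),u,v,20) for f,u,v in [(T,348,188),(D,310,175)]]
print("mouth",g, tri(T,g[0][0],D,g[1][0]), onz(T,*g[0][0],.165),onz(D,*g[1][0],.165))
for nm,z,a,b,w in [("coaster",.023,(406,295),(424,214),34),("collar",.024,(229,209),(244,302),20),("strainer",.036,(279,280),(345,293),20),("funnel",.094,(152,290),(274,390),18)]:
    g=[el(f,grey(f["img"]),*p,w) for f,p in [(T,a),(D,b)]]
    print(nm,g[0][1],g[1][1],tri(T,g[0][0],D,g[1][0]), onz(T,*g[0][0],z),onz(D,*g[1][0],z))
E
```

```text
mouth [(array([347.92565918, 187.57295227]), ((347.9256591796875, 187.5729522705078), (15.386544227600098, 16.405784606933594), 99.76744842529297)), (array([309.51126099, 175.30827332]), ((309.5112609863281, 175.3082733154297), (12.257862091064453, 15.283766746520996), 83.92589569091797))] (array([ 0.64413084, -0.16095685,  0.16071229]), np.float64(0.0009180229335236941)) [ 0.64339132 -0.16047016  0.165     ] [ 0.64096903 -0.15745632  0.165     ]
coaster ((405.1872253417969, 294.9817810058594), (47.680580139160156, 49.16532516479492), 140.5142059326172) ((424.0883483886719, 215.42953491210938), (35.26524353027344, 48.60649490356445), 98.28793334960938) (array([ 0.40235232, -0.32308865,  0.02005217]), np.float64(0.0007937157410044299)) [ 0.40261101 -0.32232777  0.023     ] [ 0.40099109 -0.32067906  0.023     ]
collar ((227.67071533203125, 208.53781127929688), (21.074853897094727, 21.8645076751709), 42.75699234008789) ((243.4131622314453, 303.2958984375), (24.81251335144043, 26.251237869262695), 25.37581443786621) (array([0.61667083, 0.14713119, 0.01453771]), np.float64(0.0021910849722219924)) [0.61564071 0.14574404 0.024     ] [0.61059452 0.15126538 0.024     ]
strainer ((277.89007568359375, 279.71807861328125), (22.50486946105957, 23.14668846130371), 5.097842693328857) ((344.51849365234375, 294.6764831542969), (23.868379592895508, 25.506534576416016), 93.8898696899414) (array([0.43162319, 0.00503224, 0.02970952]), np.float64(0.0006927116376943995)) [0.43156201 0.00467828 0.036     ] [0.42896936 0.00867661 0.036     ]
funnel ((149.84503173828125, 289.26837158203125), (21.180498123168945, 21.952083587646484), 35.35305404663086) ((274.58843994140625, 393.53240966796875), (27.834325790405273, 30.908218383789062), 171.63717651367188) (array([0.39552043, 0.30943963, 0.08645563]), np.float64(0.002427316710100879)) [0.3963798  0.30730183 0.094     ] [0.39167579 0.31166203 0.094     ]
```

```bash
python3 - <<'E'
from m import *
import pickle
S=pickle.load(open("s0.pkl","rb")); T,D=S["top"],S["side"]
for n,a,b in [("bottle base",(453,218),(377,160)),("glassR foot",(408,182),(329,172)),("glassL foot",(160,176),(158,347)),("carafe base",(342,203),(311,217)),("stand foot",(163,290),(277,411))]:
    print(n,onz(T,*a,0),onz(D,*b,0))
E
```

```text
bottle base [ 0.61257362 -0.45629743  0.        ] [ 0.62188039 -0.45510429  0.        ]
glassR foot [ 0.7090229  -0.33559446  0.        ] [ 0.70718016 -0.33763514  0.        ]
glassL foot [7.05916103e-01 3.39803213e-01 2.22044605e-16] [0.70502681 0.33634415 0.        ]
carafe base [ 0.64515279 -0.15696851  0.        ] [ 0.65028773 -0.17027827  0.        ]
stand foot [0.39837252 0.30659312 0.        ] [0.39756348 0.30644785 0.        ]
```

>>> carry_out(
  rotation=[
    [0,0,0.115],
    [0,0,0.115],
    [0,0,0],
    [0,0,0],
    [0,0,0],
    [0,0,0],
    [0,0,0],
    [0,0,0],
    [0,0,0],
    [0,0,0],
    [0,0,0],
    [0,0,0],
  ],
  xyz=[
    [0,0,-0.05],
    [0,0,-0.05],
    [0.02,-0.02,-0.02],
    [0.04,-0.04,-0.02],
    [0.04,-0.04,0],
    [0.04,-0.04,0],
    [0.04,-0.04,0],
    [0.04,-0.04,0],
    [0.04,-0.04,0],
    [0.04,-0.04,0],
    [0.04,-0.04,0],
    [0.04,-0.04,0],
  ],
  hand=[0.085,0.085,0.085,0.085,0.085,0.085,0.085,0.085,0.085,0.085,0.085,0.085],
)

```text
t: 1.75
ee_pos: [0.5288, -0.2502, 0.3467]
eef_rot: [-3.141, 0.001, 0.002]
force: [0.5, -1.2, -0.0]
opening: 0.0851
```

```bash
python3 - <<'E'
from h import *
s=monitor.observe(); print(s["ee_pos"],s["eef_rot"],s["joint_pos"])
E
```

```text
[ 0.52884461 -0.25016555  0.34669775] [-3.14126437e+00  1.02089665e-03  1.96654757e-03] [ 0.91562449  0.31491809 -0.66831257  1.5281161   0.1971779   1.36814557
 -1.33754015]
```

>>> carry_out(
  rotation=[
    [0,0,0],
    [0,0,0],
    [0,0,0],
    [0,0,0],
    [0,0,0],
  ],
  xyz=[
    [0.04,-0.03,0],
    [0.035,-0.03,0.01],
    [0.025,-0.02,0.02],
    [0.014,-0.011,0.015],
    [0,0,0],
  ],
  hand=[0.085,0.085,0.085,0.085,0.085],
)

```text
t: 2.38
ee_pos: [0.6413, -0.1603, 0.3002]
eef_rot: [-3.14, 0.004, 0.003]
force: [-0.4, -0.3, 0.9]
opening: 0.085
```

```bash
python3 - <<'E'
from h import *
f=eyes.grab_frame("wrist"); cv2.imwrite("pics/c_w.png",f["img"]); print(f["origin"],f["orientation"])
print(proj(f,[.643,-.159,.165]))
E
```

```text
[ 0.71564093 -0.16102453  0.46770663] [ 2.84397864e+00  6.97379563e-04 -1.56808999e+00]
[313.15706862 210.60493441]
```

View pics/c_w.png

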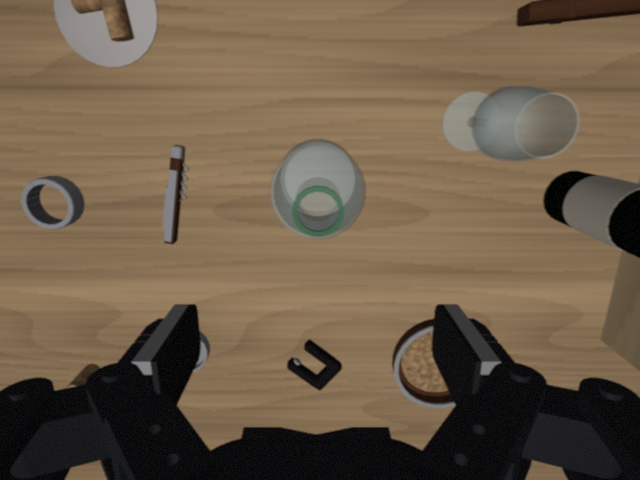

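```bash
python3 - <<'E'
from m import *
f=eyes.grab_frame("wrist")
e=cv2.fitEllipse(blob(green(f["img"]),318,210,45)); print(e,onz(f,*e[0],.165))
crop(f["img"],318,210,50,5,"pics/c2.png")
# steel collar, coaster
e=cv2.fitEllipse(blob(grey(f["img"],80),52,203,45)); print(e,onz(f,*e[0],.024))
E
```

```text
((315.06512451171875, 210.61715698242188), (47.76518249511719, 48.49981689453125), 94.8559799194336) [ 0.64287881 -0.16239652  0.165     ]
((45.60063171386719, 204.30540466308594), (45.740360260009766, 55.79016876220703), 130.43161010742188) [0.6165249  0.14377209 0.024     ]
```

>>> carry_out(
  rotation=[
    [0,0,0],
    [0,0,0],
    [0,0,0],
    [0,0,0],
    [0,0,0],
    [0,0,0],
    [0,0,0],
  ],
  xyz=[
    [0.0015,0.0012,0.03],
    [0,0,0.04],
    [0,0,0.04],
    [0,0,0.03],
    [0,0,0.02],
    [0,0,0.012],
    [0,0,0],
  ],
  hand=[0.085,0.085,0.085,0.085,0.085,0.085,0.085],
  grip_force=45,
)

```text
t: 3.35
ee_pos: [0.6435, -0.1637, 0.1303]
eef_rot: [3.142, 0.0, -0.001]
force: [-0.9, 0.2, 0.3]
opening: 0.0851
```

```bash
python3 - <<'E'
from m import *
for n in ("side","wrist"):
    f=eyes.grab_frame(n); 
    if n=="side": crop(f["img"],312,170,55,5,"pics/d_s.png")
    else:
        cv2.imwrite("pics/d_w.png",f["img"])
E
```

```text
(no output)
```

View pics/d_s.png

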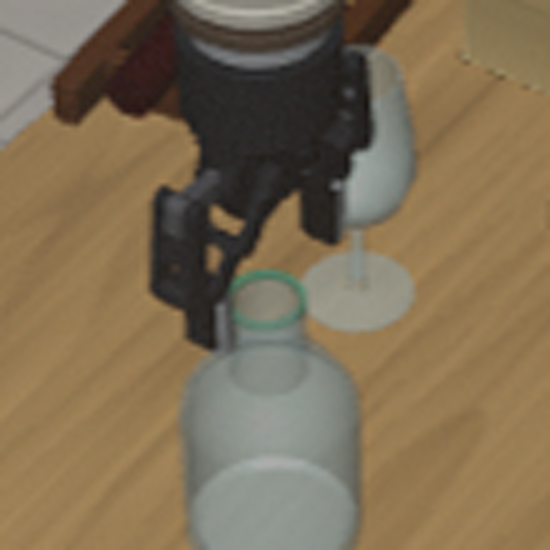

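View pics/d_w.png

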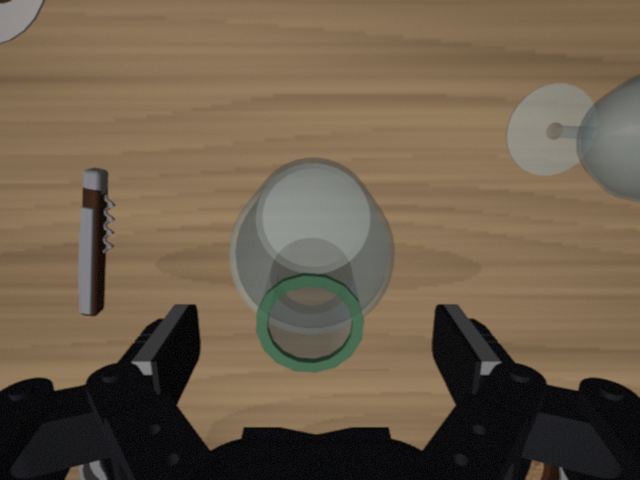

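```bash
python3 - <<'E'
from m import *
f=eyes.grab_frame("wrist"); s=monitor.observe()
print(s["ee_pos"],f["origin"],f["orientation"])
e=cv2.fitEllipse(blob(green(f["img"]),310,323,60)); print(e,onz(f,*e[0],.165))
p=s["ee_pos"].copy(); p[2]=.165; print(proj(f,p))
E
```

```text
[ 0.64464422 -0.16330131  0.13172075] [ 0.71791061 -0.1639901   0.29951422] [ 2.84952460e+00 -1.27362421e-03 -1.57128549e+00]
((309.76446533203125, 323.62652587890625), (93.70186614990234, 104.37348175048828), 91.71023559570312) [ 0.6428593  -0.16187585  0.165     ]
[313.54547962 319.36332513]
```

>>> carry_out(
  rotation=[
    [0,0,0],
    [0,0,0],
    [0,0,0],
    [0,0,0],
    [0,0,0],
    [0,0,0],
    [0,0,0],
    [0,0,0],
  ],
  xyz=[
    [-0.001,-0.0018,0.001],
    [0,0,0],
    [0,0,0],
    [0,0,0],
    [0,0,0],
    [0,0,0],
    [0,0,0],
    [0,0,0],
  ],
  hand=[0.085,0.03,0.03,0.03,0.03,0.03,0.03,0.03],
  grip_force=45,
)

```text
t: 4.5
ee_pos: [0.643, -0.1611, 0.1298]
eef_rot: [-3.142, -0.001, -0.0]
force: [-1.3, 0.9, 5.8]
opening: 0.0378
```

>>> carry_out(
  rotation=[
    [0,0,0],
    [0,0,0],
    [0,0,0],
    [0,0,0],
    [0,0,0],
  ],
  xyz=[
    [0,0,-0.005],
    [0,0,-0.015],
    [0,0,-0.025],
    [0,0,-0.015],
    [0,0,0],
  ],
  hand=[0.03,0.03,0.03,0.03,0.03],
)

```text
t: 5.12
ee_pos: [0.6437, -0.1616, 0.191]
eef_rot: [3.141, -0.003, -0.0]
force: [-0.3, 0.1, -4.4]
opening: 0.0378
```

```bash
python3 - <<'E'
from m import *
f=eyes.grab_frame("side"); crop(f["img"],312,170,55,5,"pics/e_s.png")
f=eyes.grab_frame("wrist"); cv2.imwrite("pics/e_w.png",f["img"])
E
```

```text
(no output)
```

View pics/e_s.png

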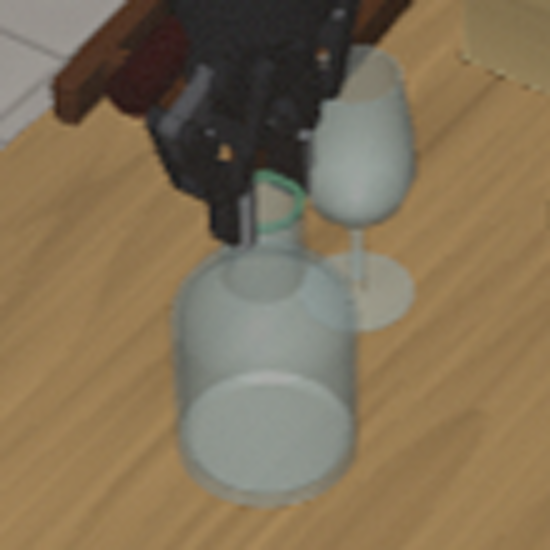

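View pics/e_w.png

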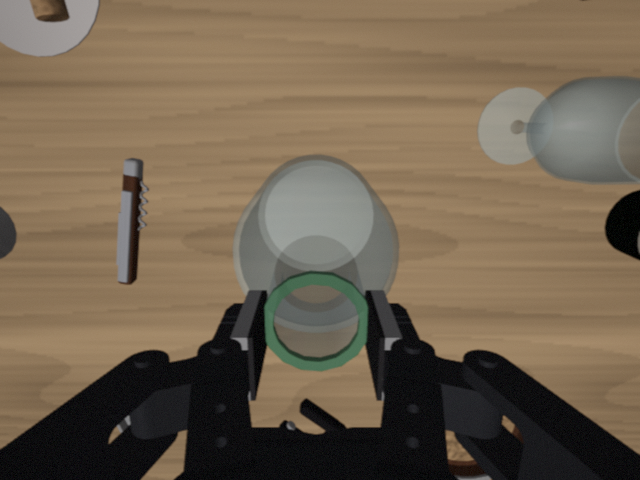

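>>> carry_out(
  rotation=[
    [0,0,0],
    [0,0,0],
    [0,0,0],
    [0,0,0],
    [0,0,0],
    [0,0,0],
    [0,0,0],
    [0,0,0],
    [0,0,0],
    [0,0,0],
    [0,0,0],
    [0,0,0],
  ],
  xyz=[
    [-0.008,0.005,0],
    [-0.018,0.012,0],
    [-0.025,0.016,0],
    [-0.03,0.02,0],
    [-0.03,0.02,0],
    [-0.03,0.02,0],
    [-0.03,0.02,0],
    [-0.025,0.018,0],
    [-0.02,0.014,0],
    [-0.015,0.01,0],
    [-0.007,0.004,0],
    [-0.003,0.0015,0],
  ],
  hand=[0.03,0.03,0.03,0.03,0.03,0.03,0.03,0.03,0.03,0.03,0.03,0.03],
)

```text
t: 6.72
ee_pos: [0.4011, -0.3218, 0.1891]
eef_rot: [-3.141, 0.0, -0.001]
force: [-0.3, 0.8, -3.8]
opening: 0.0375
```

>>> carry_out(
  rotation=[
    [0,0,0],
    [0,0,0],
  ],
  xyz=[
    [0,0,0],
    [0,0,0],
  ],
  hand=[0.03,0.03],
)

```text
t: 6.98
ee_pos: [0.4024, -0.3212, 0.1894]
eef_rot: [-3.141, -0.001, 0.001]
force: [-0.5, -0.2, -4.7]
opening: 0.0373
```

```bash
python3 - <<'E'
from m import *
s=monitor.observe(); print(s["ee_pos"],s["eef_rot"],s["joint_pos"])
f=eyes.grab_frame("side"); crop(f["img"],424,190,60,5,"pics/f_s.png")
f=eyes.grab_frame("top"); crop(f["img"],405,280,60,5,"pics/f_t.png")
f=eyes.grab_frame("wrist"); cv2.imwrite("pics/f_w.png",f["img"])
E
```

```text
[ 0.40240652 -0.3212259   0.18937333] [-3.14138151e+00 -5.91668522e-04  1.07416843e-03] [ 1.17220415  0.31100183 -0.65210658  1.9000732   0.22161314  1.00228031
 -1.14671402]
```

View pics/f_s.png

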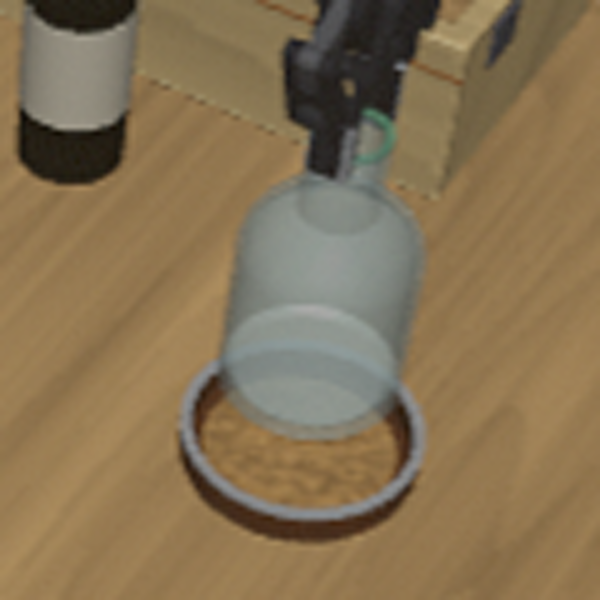

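View pics/f_w.png

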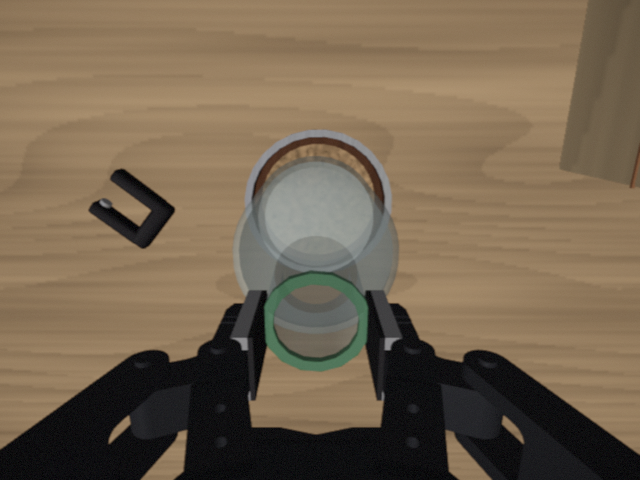

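>>> carry_out(
  rotation=[
    [0,0,0],
    [0,0,0],
    [0,0,0],
    [0,0,0],
    [0,0,0],
    [0,0,0],
    [0,0,0],
  ],
  xyz=[
    [0,0,0.005],
    [0,0,0.012],
    [0,0,0.014],
    [0,0,0.01],
    [0,0,0.005],
    [0,0,0.002],
    [0,0,0],
  ],
  hand=[0.03,0.03,0.03,0.03,0.03,0.03,0.03],
)

```text
t: 8.0
ee_pos: [0.4018, -0.3219, 0.1414]
eef_rot: [3.141, -0.0, -0.0]
force: [0.5, -0.1, -4.4]
opening: 0.0376
```

>>> carry_out(
  rotation=[
    [0,0,0],
    [0,0,0],
    [0,0,0],
    [0,0,0],
  ],
  xyz=[
    [0,0,0.001],
    [0,0,0.001],
    [0,0,0.001],
    [0,0,0],
  ],
  hand=[0.03,0.03,0.03,0.03],
)

```text
t: 8.5
ee_pos: [0.4016, -0.3218, 0.1383]
eef_rot: [-3.142, 0.0, -0.0]
force: [-0.4, -1.0, -4.7]
opening: 0.0374
```

>>> carry_out(
  rotation=[
    [0,0,0],
    [0,0,0],
    [0,0,0],
  ],
  xyz=[
    [0,0,0.001],
    [0,0,0.0005],
    [0,0,0],
  ],
  hand=[0.03,0.03,0.03],
)

```text
t: 8.88
ee_pos: [0.4016, -0.3218, 0.1367]
eef_rot: [-3.141, 0.0, -0.0]
force: [0.8, 0.8, -4.4]
opening: 0.0376
```

>>> carry_out(
  rotation=[
    [0,0,0],
    [0,0,0],
    [0,0,0],
  ],
  xyz=[
    [0,0,0.0005],
    [0,0,0.0005],
    [0,0,0],
  ],
  hand=[0.03,0.03,0.03],
)

```text
t: 9.25
ee_pos: [0.4017, -0.3218, 0.1359]
eef_rot: [3.142, -0.0, -0.0]
force: [-0.3, -0.1, -4.2]
opening: 0.0374
```

>>> carry_out(
  rotation=[
    [0,0,0],
    [0,0,0],
    [0,0,0],
  ],
  xyz=[
    [0,0,0.0006],
    [0,0,0.0006],
    [0,0,0],
  ],
  hand=[0.03,0.03,0.03],
)

```text
t: 9.62
ee_pos: [0.4023, -0.3221, 0.1358]
eef_rot: [3.14, -0.001, -0.0]
force: [-2.8, 2.1, 7.6]
opening: 0.0375
```

>>> carry_out(
  rotation=[
    [0,0,0],
    [0,0,0],
    [0,0,0],
  ],
  xyz=[
    [0,0,0.0004],
    [0,0,0.0004],
    [0,0,0],
  ],
  hand=[0.03,0.03,0.03],
)

```text
t: 10.0
ee_pos: [0.4027, -0.3222, 0.1359]
eef_rot: [3.14, -0.001, 0.0]
force: [-3.9, 3.3, 12.9]
opening: 0.0374
```

>>> carry_out(
  rotation=[
    [0,0,0],
    [0,0,0],
    [0,0,0],
    [0,0,0],
    [0,0,0],
    [0,0,0],
    [0,0,0],
    [0,0,0],
    [0,0,0],
  ],
  xyz=[
    [0,0,-0.0006],
    [0,0,0],
    [0,0,0],
    [0,0,0],
    [0,0,0],
    [0,0,-0.02],
    [0,0,-0.04],
    [0,0,-0.04],
    [0,0,0],
  ],
  hand=[0.03,0.05,0.085,0.085,0.085,0.085,0.085,0.085,0.085],
)

```text
t: 11.12
ee_pos: [0.4037, -0.3232, 0.2376]
eef_rot: [3.137, -0.005, -0.0]
force: [-0.4, -0.2, -0.5]
opening: 0.0852
```

```bash
python3 - <<'E'
from m import *
s=monitor.observe(); print(s["ee_pos"],s["eef_rot"],s["joint_pos"])
f=eyes.grab_frame("side"); crop(f["img"],424,190,60,5,"pics/g_s.png")
f=eyes.grab_frame("wrist"); cv2.imwrite("pics/g_w.png",f["img"])
e=cv2.fitEllipse(blob(green(f["img"]),315,260,90)); print(e,onz(f,*e[0],.171))
E
```

```text
[ 0.40371051 -0.32319733  0.23761602] [ 3.13700787e+00 -4.58612739e-03 -2.90315084e-04] [ 1.19777678  0.25448253 -0.67037614  1.84641418  0.17868515  1.09430067
 -1.10947148]
((314.273681640625, 241.93203735351562), (60.48909378051758, 62.97624206542969), 90.5306396484375) [ 0.40177908 -0.32266752  0.171     ]
```

View pics/g_s.png

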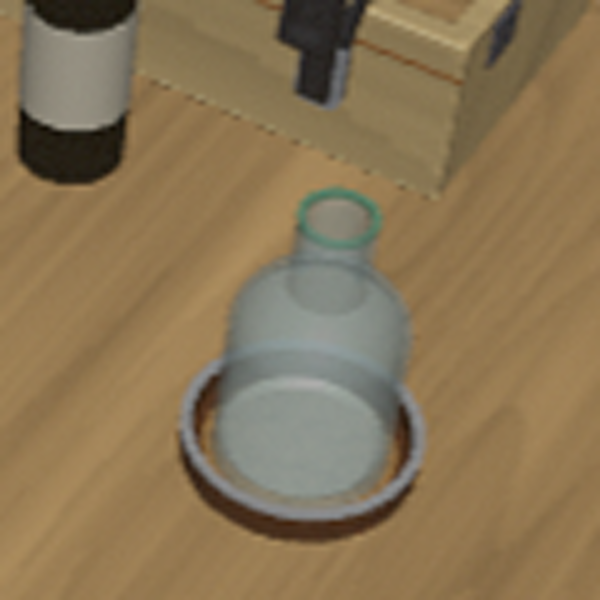

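View pics/g_w.png

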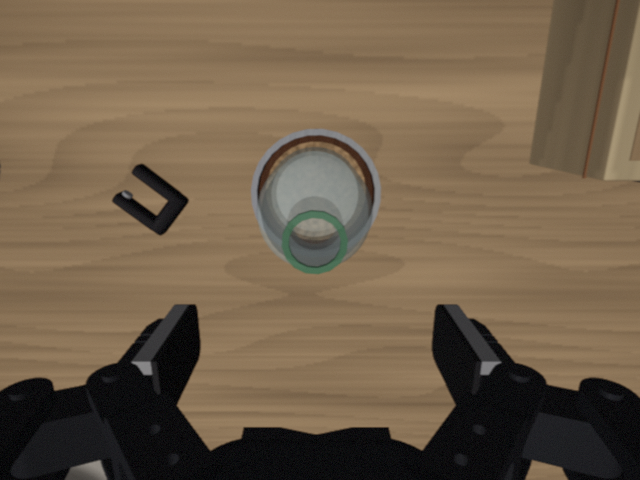

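>>> carry_out(
  rotation=[
    [0,0,-0.1745],
    [0,0,-0.1745],
    [0,0,-0.1745],
    [0,0,-0.1745],
    [0,0,-0.1745],
    [0,0,-0.1745],
    [0,0,-0.1745],
    [0,0,-0.1745],
    [0,0,-0.1745],
    [0,0,0],
  ],
  xyz=[
    [0,0,-0.02],
    [0,0,-0.02],
    [0,0,-0.02],
    [0,0,0],
    [0,0,0],
    [0,0,0],
    [0,0,0],
    [0,0,0],
    [0,0,0],
    [0,0,0],
  ],
  hand=[0.085,0.085,0.085,0.085,0.085,0.085,0.085,0.085,0.085,0.085],
)

```text
t: 12.48
ee_pos: [0.4009, -0.3214, 0.2929]
eef_rot: [-3.14, -0.002, 1.569]
force: [0.3, 0.2, 0.4]
opening: 0.0849
```

```bash
cat > st.py <<'E'
from h import *
import sys
s=monitor.observe(); R=Rm(s["eef_rot"]); print("t",s["t"],"tcp",s["ee_pos"].round(4),"rpy",s["eef_rot"].round(4),"j",s["joint_pos"].round(2),"F",s["force"].round(1))
if len(sys.argv)>3:
    g=np.array(list(map(float,sys.argv[1:4]))); yaw=float(sys.argv[4]) if len(sys.argv)>4 else np.pi/2
    print("tool shift",(R.T@(g-s["ee_pos"])).round(4),"rotvec",Ro.from_matrix(R.T@Rm([np.pi,0,yaw])).as_rotvec().round(4))
E
python3 st.py 0.615 0.146 0.16
```

```text
t 12.475 tcp [ 0.4009 -0.3214  0.2929] rpy [-3.1401e+00 -2.3000e-03  1.5687e+00] j [ 1.41  0.25 -0.92  1.77  0.21  1.23  0.43] F [0.3 0.2 0.4]
tool shift [0.4676 0.2134 0.1337] rotvec [-0.0015 -0.0023 -0.002 ]
```

>>> carry_out(
  rotation=[
    [0,0,0],
    [0,0,0],
    [0,0,0],
    [0,0,0],
    [0,0,0],
    [0,0,0],
    [0,0,0],
    [0,0,0],
    [0,0,0],
    [0,0,0],
    [0,0,0],
    [0,0,0],
  ],
  xyz=[
    [0.02,0.01,0],
    [0.045,0.02,0],
    [0.05,0.022,0],
    [0.05,0.022,0],
    [0.05,0.023,0.01],
    [0.05,0.023,0.01],
    [0.05,0.023,0.01],
    [0.048,0.023,0.02],
    [0.045,0.02,0.02],
    [0.035,0.016,0.02],
    [0.02,0.01,0.02],
    [0.005,0.002,0.02],
  ],
  hand=[0.085,0.085,0.085,0.085,0.085,0.085,0.085,0.085,0.085,0.085,0.085,0.085],
)

```text
t: 13.98
ee_pos: [0.6153, 0.1481, 0.1626]
eef_rot: [-3.14, -0.001, 1.57]
force: [0.4, 0.1, 0.4]
opening: 0.085
```

>>> carry_out(
  rotation=[
    [0,0,0],
    [0,0,0],
  ],
  xyz=[
    [0,0,0],
    [0,0,0],
  ],
  hand=[0.085,0.085],
)

```text
t: 14.22
ee_pos: [0.616, 0.1445, 0.1647]
eef_rot: [3.141, 0.001, 1.568]
force: [-0.1, -0.1, 0.5]
opening: 0.085
```

```bash
python3 st.py 0.615 0.146 0.16; python3 - <<'E'
from m import *
f=eyes.grab_frame("wrist"); cv2.imwrite("pics/h_w.png",f["img"])
E
```

```text
t 14.225 tcp [0.616  0.1445 0.1647] rpy [3.1415e+00 8.0000e-04 1.5679e+00] j [ 0.34  0.64 -0.89  1.63  0.54  1.14 -0.69] F [-0.1 -0.1  0.5]
tool shift [ 0.0015 -0.001   0.0047] rotvec [ 0.0001  0.0008 -0.0029]
```

View pics/h_w.png

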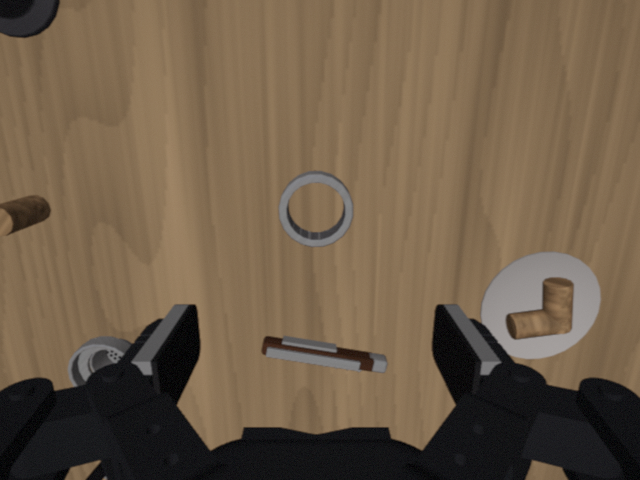

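```bash
cat > ringm.py <<'E'
from m import *
def ringpos(f,u,v,w,z,lo=90):
    c=blob(grey(f["img"],lo),u,v,w); e=cv2.fitEllipse(c); return e,onz(f,*e[0],z)
E
python3 - <<'E'
from ringm import *
f=eyes.grab_frame("wrist"); print(ringpos(f,316,209,48,.024)); s=monitor.observe(); p=s["ee_pos"].copy(); p[2]=.024; print(p,proj(f,p))
E
```

```text
(((314.5472412109375, 208.988525390625), (73.23641204833984, 75.10900115966797), 154.97256469726562), array([0.6154339 , 0.14582405, 0.024     ]))
[0.61651337 0.1448256  0.024     ] [315.91508933 210.21439588]
```

>>> carry_out(
  rotation=[
    [0,0,-0.002],
    [0,0,0],
    [0,0,0],
    [0,0,0],
    [0,0,0],
    [0,0,0],
    [0,0,0],
  ],
  xyz=[
    [0.001,-0.001,0.03],
    [0,0,0.04],
    [0,0,0.04],
    [0,0,0.025],
    [0,0,0.012],
    [0,0,0.006],
    [0,0,0],
  ],
  hand=[0.085,0.085,0.085,0.085,0.085,0.085,0.085],
)

```text
t: 15.2
ee_pos: [0.6155, 0.1474, 0.0122]
eef_rot: [3.14, -0.0, 1.572]
force: [0.6, -0.7, 0.8]
opening: 0.085
```

```bash
python3 st.py 0.6153 0.146 0.002; python3 - <<'E'
from m import *
f=eyes.grab_frame("wrist"); cv2.imwrite("pics/i_w.png",f["img"])
f=eyes.grab_frame("side"); crop(f["img"],244,290,50,6,"pics/i_s.png")
E
```

```text
t 15.2 tcp [0.6155 0.1474 0.0122] rpy [ 3.1405e+00 -3.0000e-04  1.5723e+00] j [ 0.26  0.82 -0.77  1.71  0.7   0.91 -0.8 ] F [ 0.6 -0.7  0.8]
tool shift [-0.0014 -0.0002  0.0102] rotvec [ 0.0011 -0.0003  0.0015]
```

View pics/i_w.png

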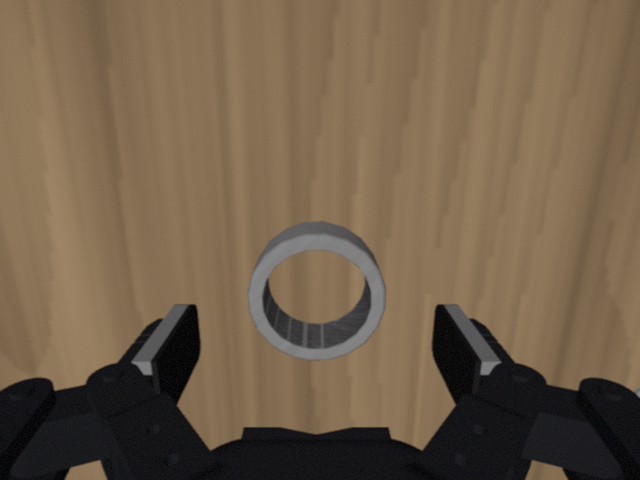

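View pics/i_s.png

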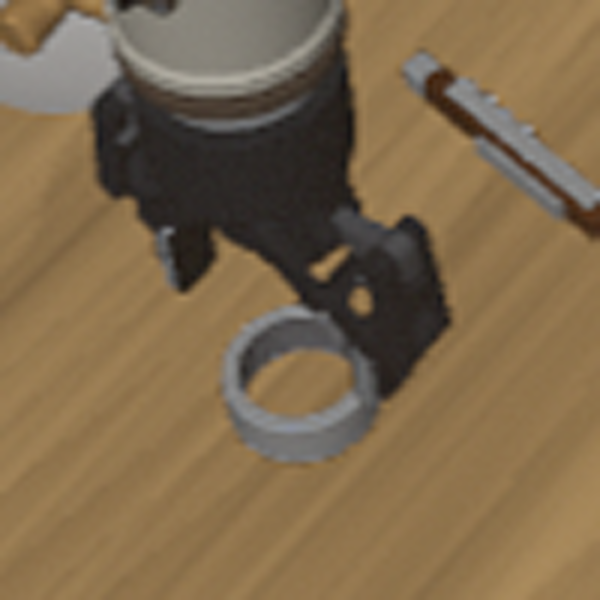

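```bash
python3 - <<'E'
from ringm import *
for i in range(3):
    f=eyes.grab_frame("wrist"); e=cv2.fitEllipse(blob(cv2.inRange(f["img"],(125,125,125),(255,255,255)),317,290,75)); s=monitor.observe(); p=s["ee_pos"].copy(); p[2]=.024
    print(e,onz(f,*e[0],.024),p,proj(f,p))
E
```

```text
((315.1315002441406, 296.5617370605469), (121.6268310546875, 131.6423797607422), 95.35568237304688) [0.61533439 0.14574323 0.024     ] [0.61571582 0.14735063 0.024     ] [316.02771031 293.12782669]
((315.33477783203125, 296.3501281738281), (121.23336029052734, 131.8721923828125), 95.23837280273438) [0.61538505 0.14580859 0.024     ] [0.61561633 0.1473304  0.024     ] [315.87996312 293.09779757]
((315.53289794921875, 296.2936096191406), (121.33362579345703, 131.9080047607422), 96.03636169433594) [0.61537114 0.1458134  0.024     ] [0.61548302 0.14724003 0.024     ] [315.79892196 293.2427103 ]
```

Good: shift −1.5 mm in tool x, lower 10 mm, and close.

>>> carry_out(
  rotation=[
    [0,0,0],
    [0,0,0],
    [0,0,0],
    [0,0,0],
    [0,0,0],
    [0,0,0],
    [0,0,0],
    [0,0,0],
  ],
  xyz=[
    [-0.0015,0,0.006],
    [0,0,0.004],
    [0,0,0],
    [0,0,0],
    [0,0,0],
    [0,0,0],
    [0,0,0],
    [0,0,0],
  ],
  hand=[0.085,0.085,0.07,0.05,0.05,0.05,0.05,0.05],
  grip_force=30,
)

```text
t: 16.45
ee_pos: [0.6149, 0.1455, 0.0014]
eef_rot: [3.141, 0.0, 1.572]
force: [-0.5, -0.2, 0.2]
opening: 0.0497
```

```bash
python3 st.py 0.402 -0.322 0.25; python3 - <<'E'
from m import *
f=eyes.grab_frame("wrist"); cv2.imwrite("pics/j_w.png",f["img"])
E
```

```text
t 16.45 tcp [0.6149 0.1455 0.0014] rpy [3.1415 0.     1.5723] j [ 0.26  0.83 -0.76  1.71  0.71  0.89 -0.81] F [-0.5 -0.2  0.2]
tool shift [-0.4672 -0.2136 -0.2486] rotvec [0.0001 0.     0.0015]
```

View pics/j_w.png

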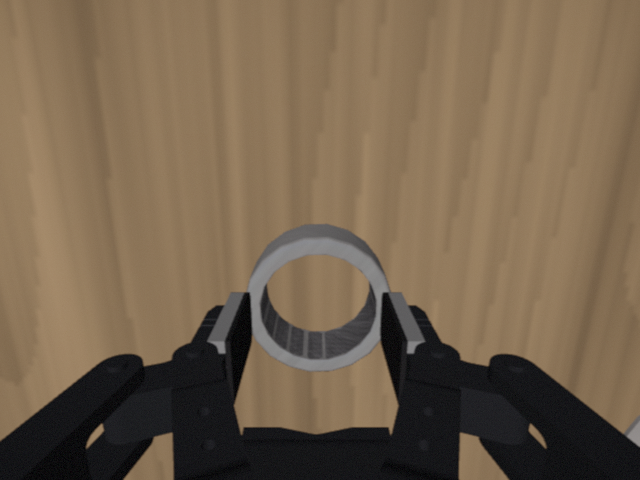

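```bash
python3 - <<'E'
from m import *
f=eyes.grab_frame("side"); crop(f["img"],244,290,40,7,"pics/j_s.png")
f=eyes.grab_frame("top"); crop(f["img"],229,209,40,7,"pics/j_t.png")
E
```

```text
(no output)
```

View pics/j_s.png

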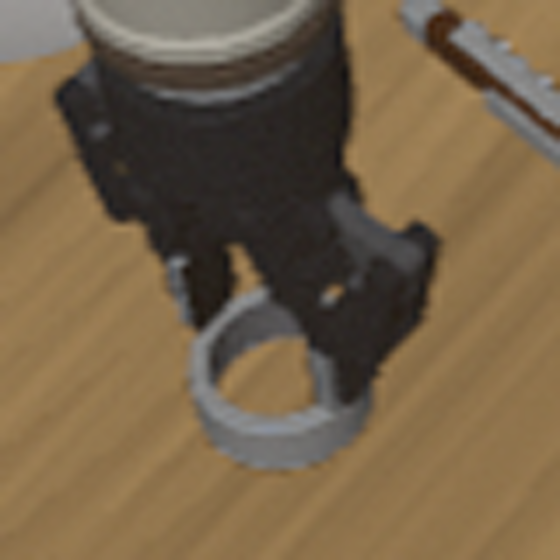

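```bash
python3 - <<'E'
from m import *
f=eyes.grab_frame("wrist"); s=monitor.observe(); R=Rm(s["eef_rot"]); t=s["ee_pos"]
for zb in (0,.005,.01,.019,.025,.03):
  for hx in (0,.011,):
    print(zb,hx,[proj(f,t+R@np.array([hx,y,-zb])).round(0) for y in (-.025,.025)])
E
python3 - <<'E'
import cv2
im=cv2.imread("pics/j_w.png")[270:420,190:440]; cv2.imwrite("pics/j_w2.png",cv2.resize(im,None,fx=3,fy=3,interpolation=cv2.INTER_CUBIC))
E
```

```text
0 0 [array([261., 282.]), array([371., 282.])]
0 0.011 [array([260., 259.]), array([372., 259.])]
0.005 0 [array([260., 287.]), array([373., 287.])]
0.005 0.011 [array([259., 263.]), array([374., 263.])]
0.01 0 [array([258., 292.]), array([374., 292.])]
0.01 0.011 [array([257., 268.]), array([375., 268.])]
0.019 0 [array([255., 301.]), array([377., 301.])]
0.019 0.011 [array([254., 276.]), array([378., 276.])]
0.025 0 [array([253., 308.]), array([379., 308.])]
0.025 0.011 [array([252., 282.]), array([381., 282.])]
0.03 0 [array([251., 314.]), array([381., 314.])]
0.03 0.011 [array([249., 287.]), array([383., 287.])]
```

View pics/j_w2.png

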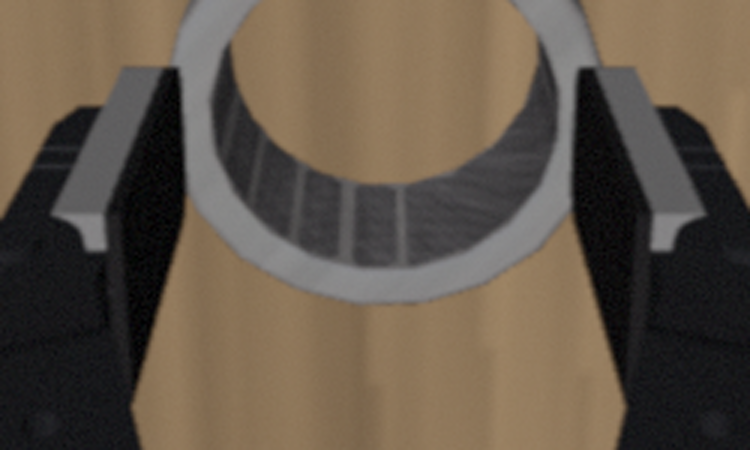

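View pics/j_t.png

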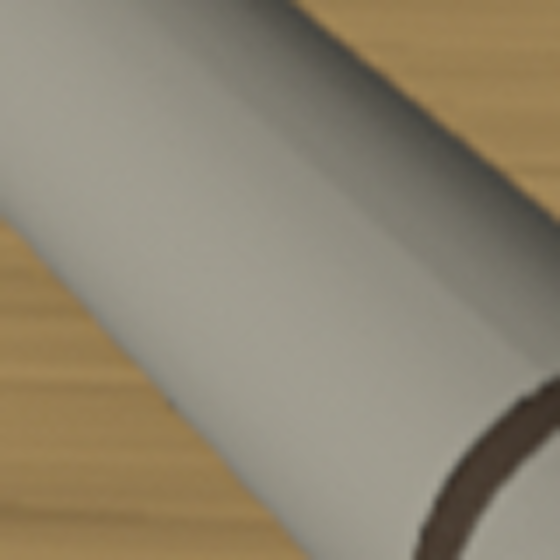

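```bash
python3 - <<'E'
from m import *
f=eyes.grab_frame("side")
for z in (.002,.008,.02,.03):
    print(z,[((proj(f,[.615-h,.1455+w,z])-[204,250])*7).round(0) for h in (.025,.031,.039) for w in (.011,-.011)])
print(((ring(f,[.6153,.146,.024],.03,8)-[204,250])*7).round(0).tolist())
E
```

```text
0.002 [array([322., 452.]), array([364., 405.]), array([336., 460.]), array([378., 414.]), array([355., 472.]), array([397., 425.])]
0.008 [array([320., 442.]), array([362., 395.]), array([334., 450.]), array([376., 404.]), array([353., 462.]), array([396., 415.])]
0.02 [array([316., 421.]), array([359., 374.]), array([331., 430.]), array([373., 383.]), array([350., 441.]), array([392., 394.])]
0.03 [array([313., 404.]), array([356., 357.]), array([328., 412.]), array([370., 365.]), array([347., 424.]), array([390., 377.])]
[[205.0, 313.0], [183.0, 369.0], [216.0, 419.0], [284.0, 431.0], [347.0, 398.0], [366.0, 341.0], [333.0, 293.0], [266.0, 282.0]]
```

>>> carry_out(
  rotation=[
    [0,0,0],
    [0,0,0],
    [0,0,0],
    [0,0,0],
    [0,0,0],
    [0,0,0],
    [0,0,0],
  ],
  xyz=[
    [0,0,0],
    [0,0,0],
    [0,0,0],
    [0,0,0.003],
    [0,0,0.003],
    [0,0,0.002],
    [0,0,0],
  ],
  hand=[0.075,0.075,0.075,0.075,0.075,0.075,0.075],
)

```text
t: 17.58
ee_pos: [0.6147, 0.1455, -0.0069]
eef_rot: [-3.141, 0.0, 1.572]
force: [0.6, -0.1, 0.5]
opening: 0.0746
```

```bash
python3 st.py; python3 - <<'E'
from m import *
f=eyes.grab_frame("wrist"); cv2.imwrite("pics/k_w.png",f["img"])
f=eyes.grab_frame("side"); crop(f["img"],244,290,40,7,"pics/k_s.png")
E
```

```text
t 17.575 tcp [ 0.6147  0.1455 -0.0069] rpy [-3.1412e+00  1.0000e-04  1.5724e+00] j [ 0.25  0.84 -0.75  1.72  0.72  0.88 -0.81] F [ 0.6 -0.1  0.5]
```

View pics/k_s.png

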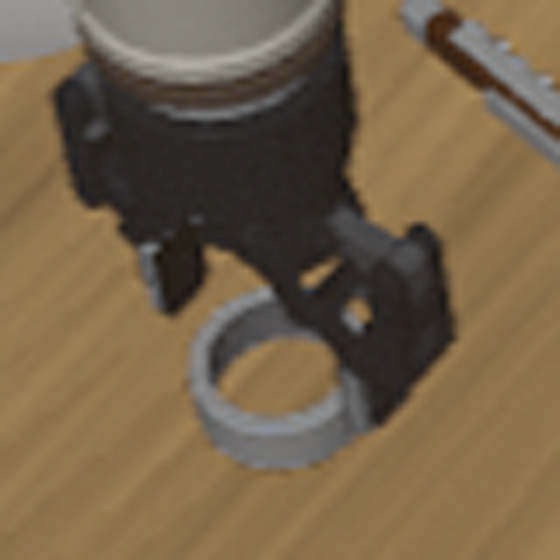

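View pics/k_w.png

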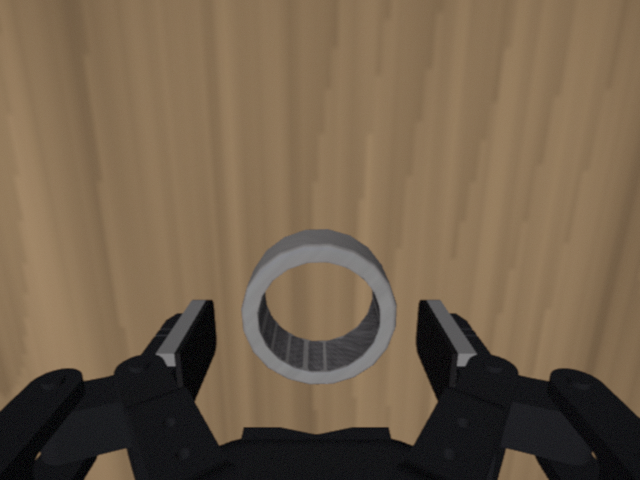

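>>> carry_out(
  rotation=[
    [0,0,0],
    [0,0,0],
    [0,0,0],
    [0,0,0],
  ],
  xyz=[
    [0,0,0.003],
    [0,0,0.003],
    [0,0,0.002],
    [0,0,0],
  ],
  hand=[0.075,0.075,0.075,0.075],
)

```text
t: 18.18
ee_pos: [0.6147, 0.1455, -0.0149]
eef_rot: [-3.141, 0.0, 1.572]
force: [-0.4, -0.4, -0.2]
opening: 0.0748
```

```bash
python3 st.py; python3 - <<'E'
from m import *
f=eyes.grab_frame("wrist"); cv2.imwrite("pics/l_w.png",f["img"])
f=eyes.grab_frame("side"); crop(f["img"],244,290,40,7,"pics/l_s.png")
for z in (.002,.008,.02,.03):
    print(z,[((proj(f,[.615-h,.1455+w,z])-[204,250])*7).round(0) for h in (.0375,.051) for w in (.011,-.011)])
E
```

```text
t 18.175 tcp [ 0.6147  0.1455 -0.0149] rpy [-3.1412e+00  1.0000e-04  1.5724e+00] j [ 0.24  0.85 -0.74  1.72  0.73  0.87 -0.82] F [-0.4 -0.4 -0.2]
0.002 [array([351., 470.]), array([393., 423.]), array([384., 490.]), array([426., 443.])]
0.008 [array([350., 460.]), array([392., 413.]), array([382., 480.]), array([424., 432.])]
0.02 [array([346., 439.]), array([389., 392.]), array([379., 459.]), array([421., 412.])]
0.03 [array([343., 422.]), array([386., 375.]), array([376., 442.]), array([419., 394.])]
```

View pics/l_s.png

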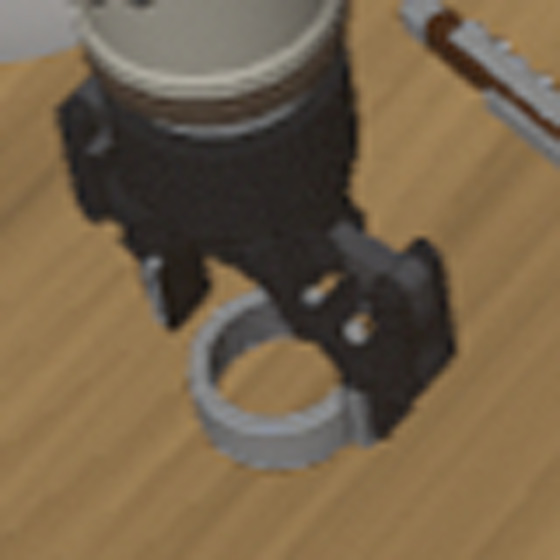

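View pics/l_w.png

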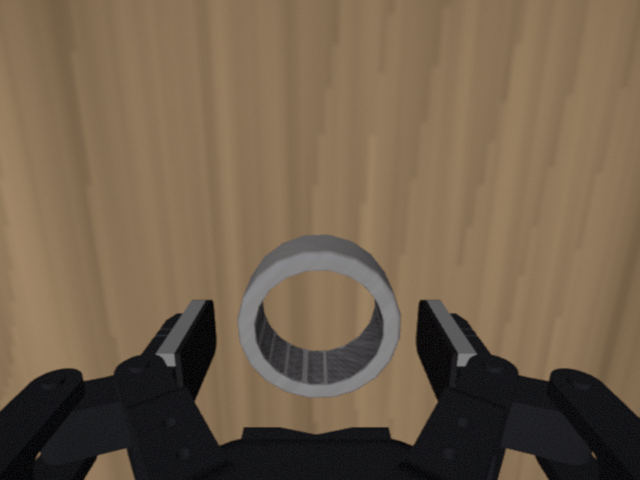

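>>> carry_out(
  rotation=[
    [0,0,0],
    [0,0,0],
    [0,0,0],
    [0,0,0],
    [0,0,0],
  ],
  xyz=[
    [0,0,0.003],
    [0,0,0.003],
    [0,0,0.003],
    [0,0,0.002],
    [0,0,0],
  ],
  hand=[0.075,0.075,0.075,0.075,0.075],
)

```text
t: 18.9
ee_pos: [0.6147, 0.1456, -0.0259]
eef_rot: [-3.141, 0.0, 1.572]
force: [-0.4, 0.2, 1.0]
opening: 0.0751
```

```bash
python3 st.py; python3 - <<'E'
from m import *
f=eyes.grab_frame("wrist"); cv2.imwrite("pics/m_w.png",f["img"])
f=eyes.grab_frame("side"); crop(f["img"],244,290,40,7,"pics/m_s.png")
E
```

```text
t 18.9 tcp [ 0.6147  0.1456 -0.0259] rpy [-3.1412  0.      1.5724] j [ 0.24  0.87 -0.73  1.72  0.74  0.85 -0.83] F [-0.4  0.2  1. ]
```

View pics/m_s.png

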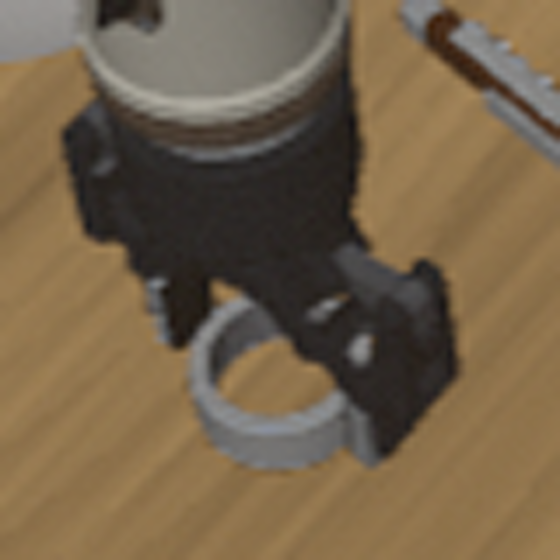

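View pics/m_w.png

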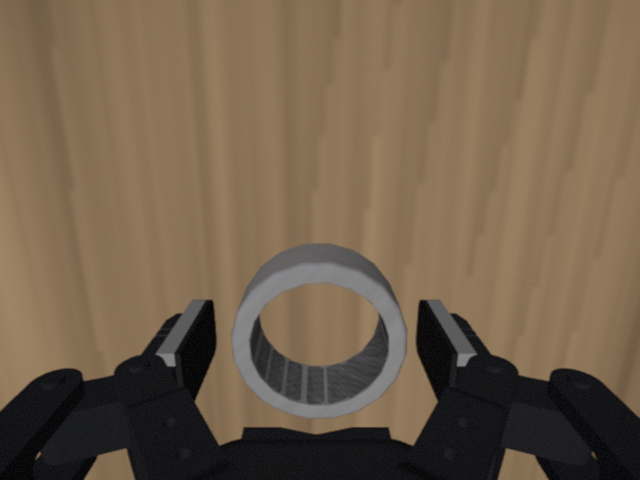

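>>> carry_out(
  rotation=[
    [0,0,0],
    [0,0,0],
    [0,0,0],
    [0,0,0],
    [0,0,0],
    [0,0,0],
    [0,0,0],
    [0,0,0],
    [0,0,0],
  ],
  xyz=[
    [-0.0025,0.0015,0.001],
    [0,0,0.003],
    [0,0,0.001],
    [0,0,0],
    [0,0,0],
    [0,0,0],
    [0,0,0],
    [0,0,0],
    [0,0,0],
  ],
  hand=[0.075,0.075,0.075,0.065,0.05,0.05,0.05,0.05,0.05],
  grip_force=30,
)

```text
t: 20.12
ee_pos: [0.6183, 0.144, -0.0282]
eef_rot: [3.138, -0.001, 1.572]
force: [0.4, -0.3, 12.1]
opening: 0.0572
```

```bash
python3 st.py; python3 - <<'E'
from m import *
f=eyes.grab_frame("wrist"); cv2.imwrite("pics/n_w.png",f["img"])
f=eyes.grab_frame("side"); crop(f["img"],244,290,40,7,"pics/n_s.png")
E
```

```text
t 20.125 tcp [ 0.6183  0.144  -0.0282] rpy [ 3.1380e+00 -8.0000e-04  1.5724e+00] j [ 0.24  0.87 -0.73  1.71  0.75  0.85 -0.82] F [ 0.4 -0.3 12.1]
```

View pics/n_s.png

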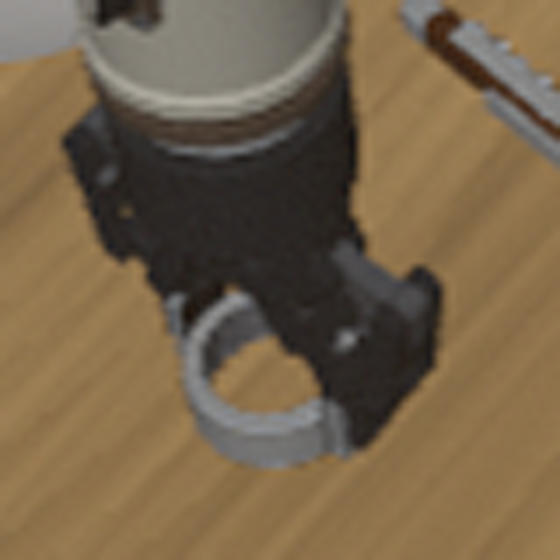

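View pics/n_w.png

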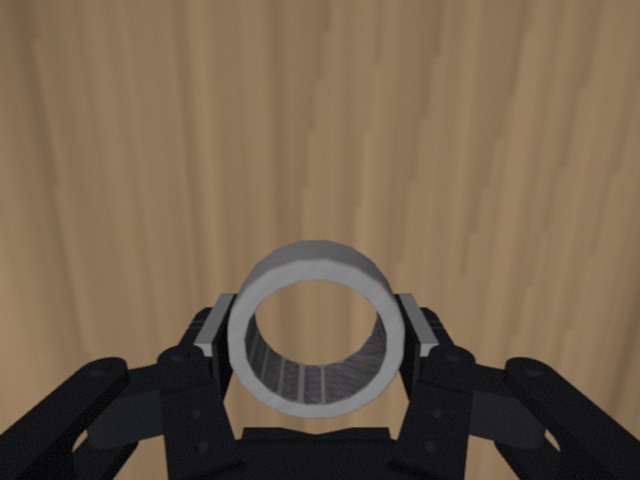

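>>> carry_out(
  rotation=[
    [0,0,0],
    [0,0,0],
    [0,0,0],
    [0,0,0],
    [0,0,0],
    [0,0,0],
    [0,0,0],
  ],
  xyz=[
    [0,0,0],
    [0,0,0],
    [0,0,-0.004],
    [0,0,0],
    [0,0,0],
    [0,0,0],
    [0,0,0],
  ],
  hand=[0.068,0.068,0.068,0.05,0.05,0.05,0.05],
  grip_force=30,
)

```text
t: 21.1
ee_pos: [0.6166, 0.1432, -0.0259]
eef_rot: [3.141, 0.0, 1.572]
force: [-1.8, -1.2, 5.1]
opening: 0.0568
```

```bash
python3 st.py; python3 - <<'E'
from m import *
f=eyes.grab_frame("wrist"); cv2.imwrite("pics/o_w.png",f["img"])
E
```

```text
t 21.1 tcp [ 0.6166  0.1432 -0.0259] rpy [3.141  0.     1.5722] j [ 0.24  0.87 -0.73  1.71  0.74  0.85 -0.82] F [-1.8 -1.2  5.1]
```

View pics/o_w.png

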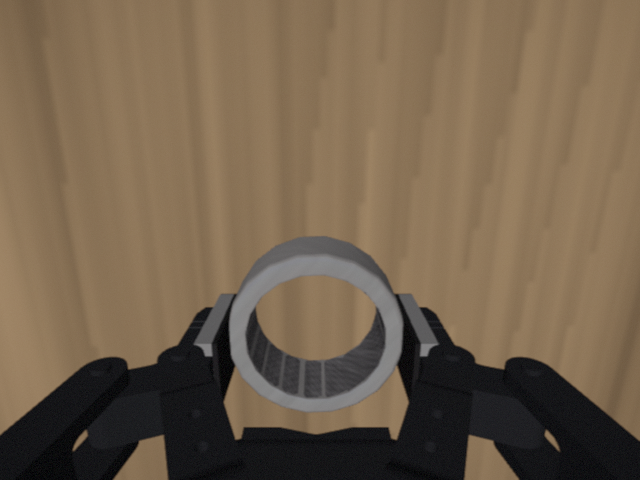

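>>> carry_out(
  rotation=[
    [0,0,0],
    [0,0,0],
    [0,0,0],
    [0,0,0],
    [0,0,0],
    [0,0,0],
    [0,0,0],
    [0,0,0],
    [0,0,0],
    [0,0,0],
  ],
  xyz=[
    [0,0,-0.005],
    [0,0,-0.02],
    [0,0,-0.04],
    [0,0,-0.05],
    [0,0,-0.05],
    [0,0,-0.05],
    [0,0,-0.05],
    [0,0,-0.04],
    [0,0,-0.02],
    [0,0,0],
  ],
  hand=[0.05,0.05,0.05,0.05,0.05,0.05,0.05,0.05,0.05,0.05],
)

```text
t: 22.4
ee_pos: [0.6168, 0.1435, 0.2998]
eef_rot: [3.139, -0.0, 1.572]
force: [-0.1, -0.1, -1.7]
opening: 0.057
```

```bash
python3 st.py 0.402 -0.322 0.30
```

```text
t 22.4 tcp [0.6168 0.1435 0.2998] rpy [ 3.1391e+00 -2.0000e-04  1.5725e+00] j [ 0.38  0.53 -0.97  1.47  0.44  1.37 -0.6 ] F [-0.1 -0.1 -1.7]
tool shift [-0.4651 -0.2156 -0.0009] rotvec [ 0.0025 -0.0002  0.0017]
```

>>> carry_out(
  rotation=[
    [0,0,0],
    [0,0,0],
    [0,0,0],
    [0,0,0],
    [0,0,0],
    [0,0,0],
    [0,0,0],
    [0,0,0],
    [0,0,0],
    [0,0,0],
    [0,0,0],
    [0,0,0],
  ],
  xyz=[
    [-0.015,-0.007,0],
    [-0.04,-0.018,0],
    [-0.05,-0.023,0],
    [-0.05,-0.023,0],
    [-0.05,-0.023,0],
    [-0.05,-0.023,0],
    [-0.05,-0.023,0],
    [-0.05,-0.023,0],
    [-0.045,-0.021,0],
    [-0.035,-0.017,0],
    [-0.02,-0.01,0],
    [-0.01,-0.0046,0],
  ],
  hand=[0.05,0.05,0.05,0.05,0.05,0.05,0.05,0.05,0.05,0.05,0.05,0.05],
)

```text
t: 23.9
ee_pos: [0.3995, -0.3231, 0.2964]
eef_rot: [-3.139, -0.003, 1.57]
force: [-0.3, 0.6, -1.1]
opening: 0.0568
```

>>> carry_out(
  rotation=[
    [0,0,0.002],
    [0,0,0],
  ],
  xyz=[
    [0,0,0],
    [0,0,0],
  ],
  hand=[0.05,0.05],
)

```text
t: 24.15
ee_pos: [0.4021, -0.3208, 0.2981]
eef_rot: [-3.142, -0.001, 1.572]
force: [1.0, -0.1, -0.5]
opening: 0.0575
```

```bash
python3 st.py 0.402 -0.322 0.30; python3 - <<'E'
from m import *
f=eyes.grab_frame("wrist"); cv2.imwrite("pics/p_w.png",f["img"])
E
```

```text
t 24.15 tcp [ 0.4021 -0.3208  0.2981] rpy [-3.1415e+00 -9.0000e-04  1.5723e+00] j [ 1.43  0.25 -0.95  1.76  0.21  1.24  0.43] F [ 1.  -0.1 -0.5]
tool shift [-0.0012 -0.0001 -0.0019] rotvec [-0.     -0.0009  0.0016]
```

View pics/p_w.png

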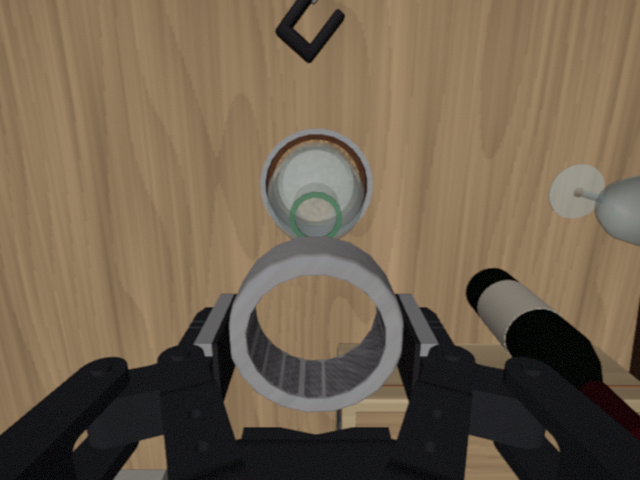

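```bash
cat > rel.py <<'E'
from m import *
K=400.037;cx,cy=315.745,235.485
def camtool(f,s):  # rotation tool<-cam
    return Rm(s["eef_rot"]).T@Rm(f["orientation"])
def pt(u,v,d): return np.array([(u-cx)/K*d,(v-cy)/K*d,d])
E
python3 - <<'E'
from rel import *
f=eyes.grab_frame("wrist"); s=monitor.observe(); img=f["img"]
m=green(img); m[236:]=0
ys,xs=np.nonzero(m[180:240,270:360]); xs=xs+270; ys=ys+180; print(len(xs),xs.min(),xs.max(),ys.min(),ys.max())
c=blob(m,315,215,40); hull=cv2.convexHull(c); 
# fit on outer pts excluding cut line
p=c[:,0,:]; p=p[p[:,1]<230]; 
# keep outermost per angle
ctr=np.array([315.5,217]); r=np.linalg.norm(p-ctr,axis=1); q=p[r>22]; e=cv2.fitEllipse(q.astype(np.float32)); print("mouth",e)
# ring top face
m2=cv2.inRange(img,(115,115,115),(200,200,200)); m2[:,:226]=0;m2[:,408:]=0; m2[:230]=0;m2[425:]=0
crop(m2,316,325,100,4,"pics/q.png")
crop(img,316,325,100,4,"pics/q2.png")
R=camtool(f,s); print(R.round(3), (R.T@np.array([0,0,1])).round(3))
E
```

```text
480 290 340 192 235
mouth ((315.56268310546875, 216.6376495361328), (48.209293365478516, 48.92584991455078), 117.98433685302734)
[[-0.    -0.957 -0.29 ]
 [ 1.    -0.    -0.   ]
 [ 0.    -0.29   0.957]] [ 0.    -0.29   0.957]
```

View pics/q2.png

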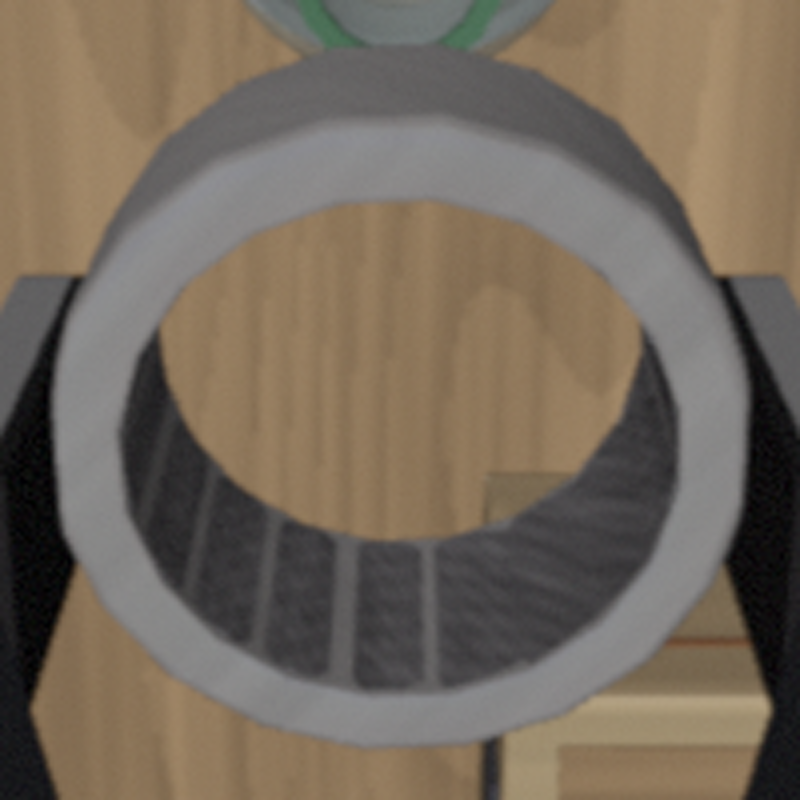

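>>> carry_out(
  rotation=[
    [0,0,0],
    [0,0,0],
    [0,0,0],
    [0,0,0],
    [0,0,0],
    [0,0,0],
    [0,0,0],
  ],
  xyz=[
    [-0.0026,0,0.01],
    [0,0,0.03],
    [0,0,0.04],
    [0,0,0.03],
    [0,0,0.02],
    [0,0,0.01],
    [0,0,0],
  ],
  hand=[0.05,0.05,0.05,0.05,0.05,0.05,0.05],
)

```text
t: 25.12
ee_pos: [0.4016, -0.3247, 0.1583]
eef_rot: [-3.141, -0.0, 1.571]
force: [-0.3, -0.5, 0.1]
opening: 0.0568
```

```bash
python3 st.py 0.402 -0.322 0.157; python3 - <<'E'
from m import *
f=eyes.grab_frame("wrist"); cv2.imwrite("pics/r_w.png",f["img"])
f=eyes.grab_frame("side"); crop(f["img"],430,170,40,8,"pics/r_s.png")
E
```

```text
t 25.125 tcp [ 0.4016 -0.3247  0.1583] rpy [-3.1415e+00 -5.0000e-04  1.5706e+00] j [ 1.33  0.42 -0.87  1.92  0.38  0.98  0.29] F [-0.3 -0.5  0.1]
tool shift [0.0027 0.0004 0.0013] rotvec [-0.0001 -0.0005 -0.0002]
```

View pics/r_w.png

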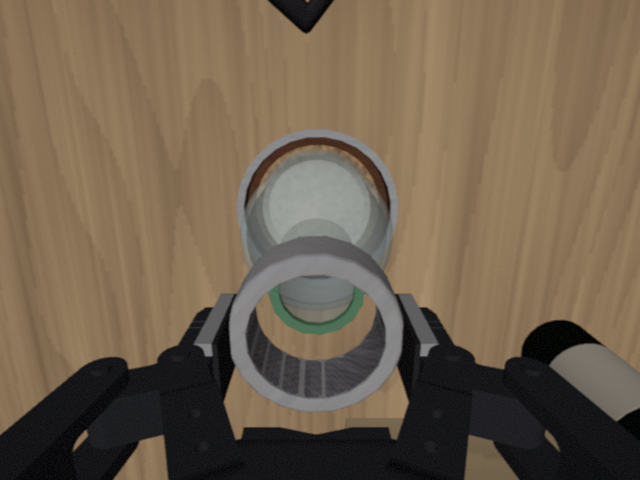

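View pics/r_s.png

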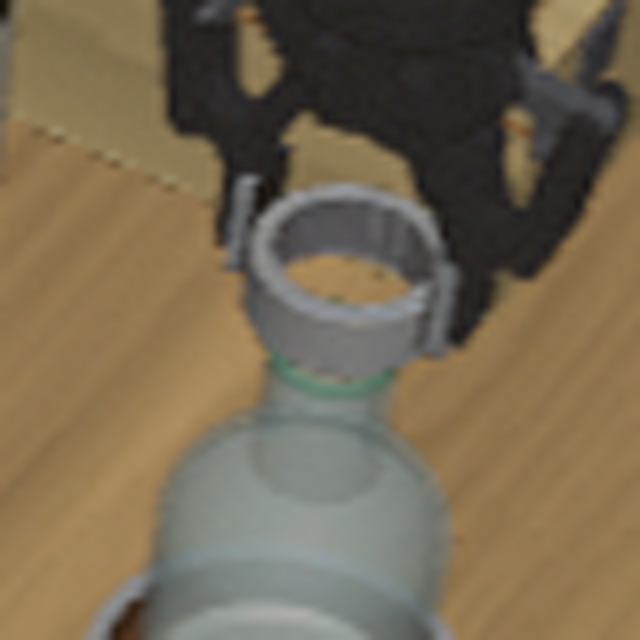

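>>> carry_out(
  rotation=[
    [0,0,0],
    [0,0,0],
    [0,0,0],
    [0,0,0],
    [0,0,0],
    [0,0,0],
  ],
  xyz=[
    [0.0005,0,0.004],
    [0,0,0.005],
    [0,0,0.005],
    [0,0,0.005],
    [0,0,0.004],
    [0,0,0],
  ],
  hand=[0.05,0.05,0.05,0.05,0.05,0.05],
)

```text
t: 25.98
ee_pos: [0.4013, -0.3242, 0.135]
eef_rot: [-3.141, -0.001, 1.57]
force: [0.1, 0.6, -0.7]
opening: 0.0573
```

```bash
python3 st.py 0.402 -0.322 0.098; python3 - <<'E'
from m import *
f=eyes.grab_frame("wrist"); cv2.imwrite("pics/s_w.png",f["img"])
f=eyes.grab_frame("side"); crop(f["img"],430,170,40,8,"pics/s_s.png")
E
```

```text
t 25.975 tcp [ 0.4013 -0.3242  0.135 ] rpy [-3.1412e+00 -6.0000e-04  1.5704e+00] j [ 1.31  0.45 -0.84  1.94  0.42  0.93  0.26] F [ 0.1  0.6 -0.7]
tool shift [0.0021 0.0007 0.037 ] rotvec [-0.0004 -0.0006 -0.0004]
```

View pics/s_w.png

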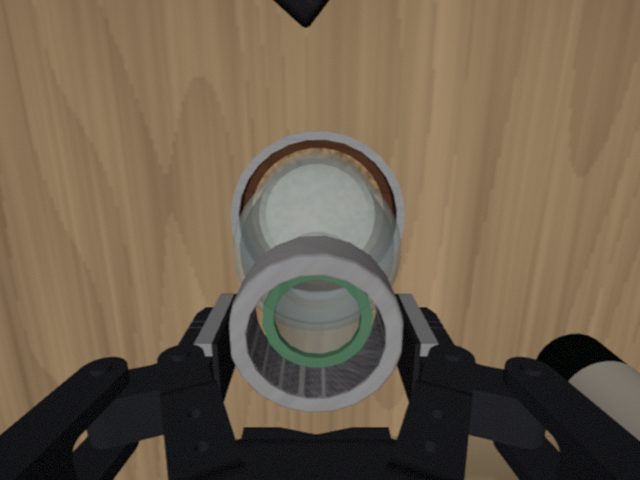

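View pics/s_s.png

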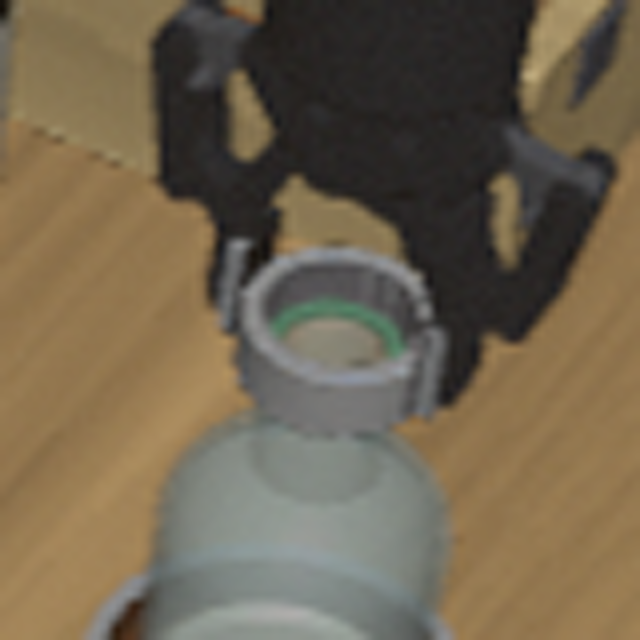

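>>> carry_out(
  rotation=[
    [0,0,0],
    [0,0,0],
    [0,0,0],
    [0,0,0],
    [0,0,0],
    [0,0,0],
    [0,0,0],
  ],
  xyz=[
    [-0.0003,0.0006,0.004],
    [0,0,0.006],
    [0,0,0.008],
    [0,0,0.008],
    [0,0,0.005],
    [0,0,0.003],
    [0,0,0],
  ],
  hand=[0.05,0.05,0.05,0.05,0.05,0.05,0.05],
)

```text
t: 26.95
ee_pos: [0.402, -0.3246, 0.1012]
eef_rot: [-3.141, -0.0, 1.57]
force: [-0.9, -0.7, -1.1]
opening: 0.0566
```

>>> carry_out(
  rotation=[
    [0,0,0],
    [0,0,0],
    [0,0,0],
  ],
  xyz=[
    [0,0,0.0015],
    [0,0,0.001],
    [0,0,0],
  ],
  hand=[0.05,0.05,0.05],
)

```text
t: 27.32
ee_pos: [0.4021, -0.3247, 0.099]
eef_rot: [3.141, 0.0, 1.57]
force: [0.3, -0.6, -0.6]
opening: 0.0569
```

>>> carry_out(
  rotation=[
    [0,0,0],
    [0,0,0],
    [0,0,0],
  ],
  xyz=[
    [0,0,0.001],
    [0,0,0.001],
    [0,0,0],
  ],
  hand=[0.05,0.05,0.05],
)

```text
t: 27.7
ee_pos: [0.4021, -0.3247, 0.0969]
eef_rot: [3.142, -0.0, 1.57]
force: [0.5, 0.8, -0.3]
opening: 0.0571
```

>>> carry_out(
  rotation=[
    [0,0,0],
    [0,0,0],
    [0,0,0],
  ],
  xyz=[
    [0,0,0.0008],
    [0,0,0.0008],
    [0,0,0],
  ],
  hand=[0.05,0.05,0.05],
)

```text
t: 28.08
ee_pos: [0.4022, -0.3249, 0.0964]
eef_rot: [-3.141, 0.001, 1.57]
force: [-2.8, 2.3, 11.2]
opening: 0.0568
```

>>> carry_out(
  rotation=[
    [0,0,0],
    [0,0,0],
    [0,0,0],
    [0,0,0],
    [0,0,0],
    [0,0,0],
    [0,0,0],
    [0,0,0],
    [0,0,0],
  ],
  xyz=[
    [0,0,-0.0005],
    [0,0,0],
    [0,0,0],
    [0,0,0],
    [0,0,-0.01],
    [0,0,-0.03],
    [0,0,-0.05],
    [0,0,-0.05],
    [0,0,0],
  ],
  hand=[0.05,0.065,0.085,0.085,0.085,0.085,0.085,0.085,0.085],
)

```text
t: 29.2
ee_pos: [0.4049, -0.3261, 0.2404]
eef_rot: [3.136, 0.006, 1.57]
force: [0.5, 0.1, -0.4]
opening: 0.0852
```

```bash
python3 st.py 0.395 0.308 0.30; python3 - <<'E'
from m import *
f=eyes.grab_frame("wrist"); cv2.imwrite("pics/t_w.png",f["img"])
f=eyes.grab_frame("side"); crop(f["img"],430,185,40,8,"pics/t_s.png")
E
```

```text
t 29.2 tcp [ 0.4049 -0.3261  0.2404] rpy [3.1359 0.0061 1.5705] j [ 1.4   0.32 -0.93  1.83  0.28  1.12  0.37] F [ 0.5  0.1 -0.4]
tool shift [ 0.6337 -0.0097 -0.0635] rotvec [ 0.0057  0.0061 -0.0003]
```

View pics/t_w.png

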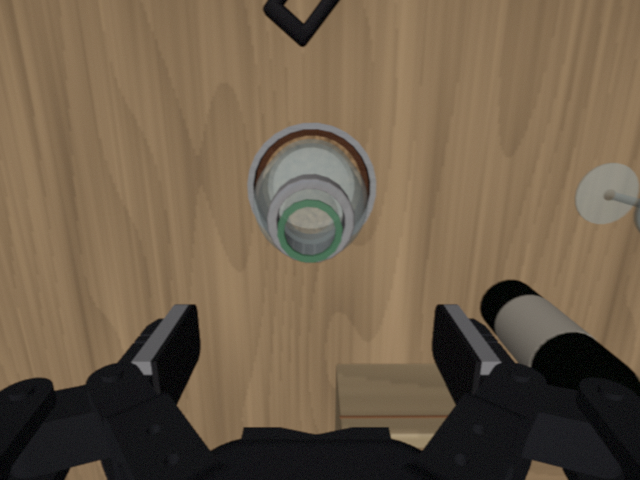

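View pics/t_s.png

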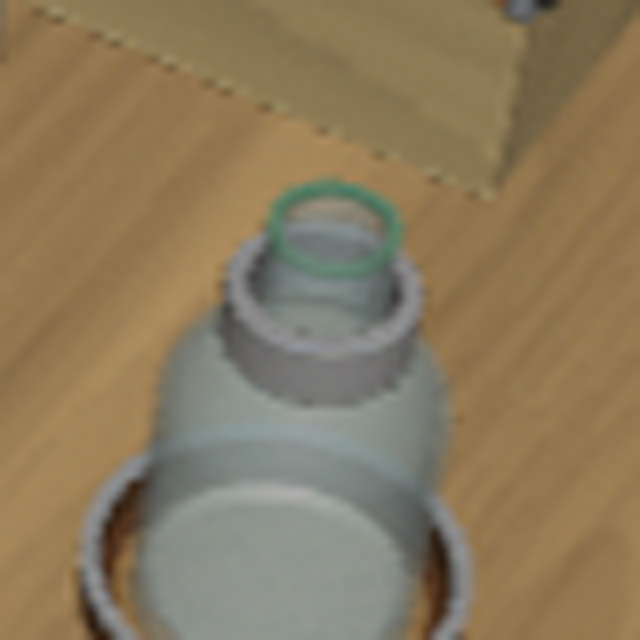

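>>> carry_out(
  rotation=[
    [0,0,0],
    [0,0,0],
    [0,0,0],
    [0,0,0],
    [0,0,0],
    [0,0,0],
    [0,0,0],
    [0,0,0],
    [0,0,0],
    [0,0,0],
    [0,0,0],
    [0,0,0],
  ],
  xyz=[
    [0.01,0,-0.03],
    [0.03,0.01,-0.03],
    [0.045,0.02,0],
    [0.05,0.02,0],
    [0.05,0.02,0],
    [0.055,0.01,0],
    [0.055,0,0],
    [0.055,-0.01,0],
    [0.055,-0.01,0],
    [0.05,-0.02,0],
    [0.05,-0.02,0],
    [0.045,-0.015,0],
  ],
  hand=[0.085,0.085,0.085,0.085,0.085,0.085,0.085,0.085,0.085,0.085,0.085,0.085],
)

```text
t: 30.8
ee_pos: [0.4055, 0.2263, 0.2947]
eef_rot: [-3.14, 0.001, 1.571]
force: [0.8, 0.0, 1.2]
opening: 0.085
```

>>> carry_out(
  rotation=[
    [0,0,0],
    [0,0,0],
    [0,0,0],
    [0,0,0],
    [0,0,0],
  ],
  xyz=[
    [0.04,-0.01,0],
    [0.03,-0.005,0],
    [0.015,0,0],
    [0,0,0],
    [0,0,0],
  ],
  hand=[0.085,0.085,0.085,0.085,0.085],
)

```text
t: 31.42
ee_pos: [0.3921, 0.3093, 0.295]
eef_rot: [-3.14, 0.001, 1.57]
force: [0.4, -0.5, -0.7]
opening: 0.0849
```

```bash
python3 st.py 0.395 0.308 0.25; python3 - <<'E'
from m import *
f=eyes.grab_frame("wrist"); cv2.imwrite("pics/u_w.png",f["img"])
E
```

```text
t 31.425 tcp [0.3921 0.3093 0.295 ] rpy [-3.1401e+00  1.2000e-03  1.5700e+00] j [ 0.29  0.3  -1.21  1.79  0.3   1.25 -0.99] F [ 0.4 -0.5 -0.7]
tool shift [-0.0012  0.0029  0.0449] rotvec [-0.0015  0.0012 -0.0007]
```

View pics/u_w.png

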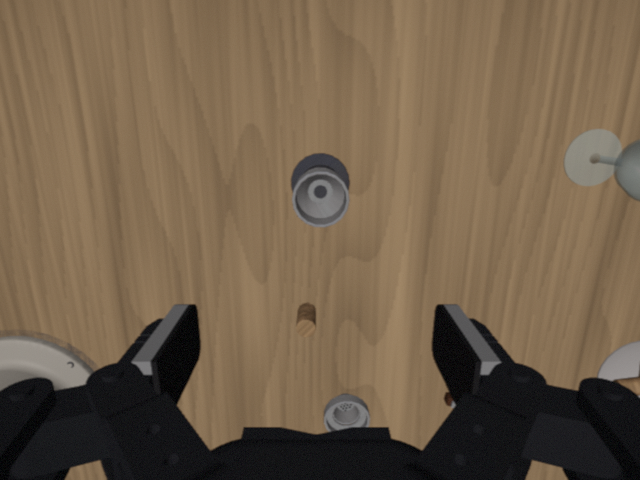

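```bash
python3 - <<'E'
from ringm import *
f=eyes.grab_frame("wrist"); s=monitor.observe()
print(s["ee_pos"],onz(f,321,198,.094))
f=eyes.grab_frame("top"); crop(f["img"],157,290,40,8,"pics/u_t.png")
E
```

```text
[0.39260725 0.30908691 0.295367  ] [0.39700404 0.30671432 0.094     ]
```

>>> carry_out(
  rotation=[
    [0,0,0],
    [0,0,0],
    [0,0,0],
    [0,0,0],
    [0,0,0],
    [0,0,0],
    [0,0,0],
  ],
  xyz=[
    [-0.0023,0.0044,0.02],
    [0,0,0.04],
    [0,0,0.045],
    [0,0,0.035],
    [0,0,0.025],
    [0,0,0.01],
    [0,0,0],
  ],
  hand=[0.085,0.085,0.085,0.085,0.085,0.085,0.085],
)

```text
t: 32.45
ee_pos: [0.3965, 0.3076, 0.1202]
eef_rot: [-3.14, 0.0, 1.57]
force: [0.8, 0.6, -0.5]
opening: 0.0849
```

```bash
python3 st.py 0.397 0.307 0.043; python3 - <<'E'
from m import *
f=eyes.grab_frame("wrist"); cv2.imwrite("pics/v_w.png",f["img"])
E
```

```text
t 32.45 tcp [0.3965 0.3076 0.1202] rpy [-3.1403e+00  5.0000e-04  1.5702e+00] j [ 0.1   0.52 -1.02  1.98  0.55  0.94 -1.2 ] F [ 0.8  0.6 -0.5]
tool shift [-0.0006  0.0006  0.0772] rotvec [-0.0013  0.0005 -0.0006]
```

View pics/v_w.png

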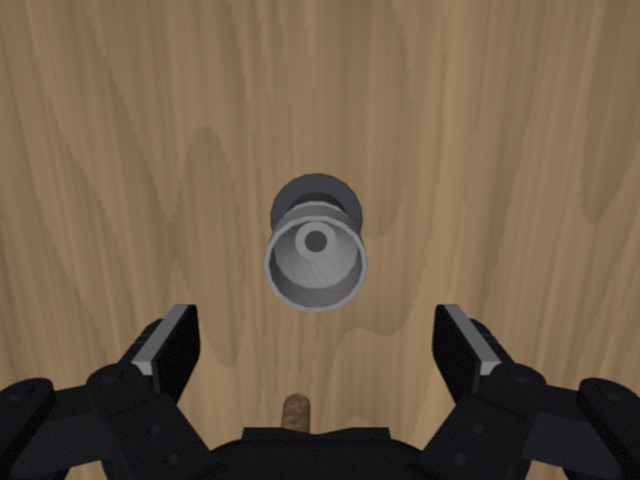

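>>> carry_out(
  rotation=[
    [0,0,0],
    [0,0,0],
    [0,0,0],
    [0,0,0],
    [0,0,0],
    [0,0,0],
  ],
  xyz=[
    [-0.0015,0.0003,0.015],
    [0,0,0.025],
    [0,0,0.02],
    [0,0,0.01],
    [0,0,0.006],
    [0,0,0],
  ],
  hand=[0.085,0.085,0.085,0.085,0.085,0.085],
)

```text
t: 33.25
ee_pos: [0.3971, 0.3067, 0.0448]
eef_rot: [-3.142, -0.0, 1.571]
force: [-0.1, -0.4, 1.0]
opening: 0.0849
```

```bash
python3 st.py 0.397 0.307 0.043; python3 - <<'E'
from m import *
f=eyes.grab_frame("wrist"); cv2.imwrite("pics/w_w.png",f["img"])
f=eyes.grab_frame("side"); crop(f["img"],276,390,40,8,"pics/w_s.png")
E
```

```text
t 33.25 tcp [0.3971 0.3067 0.0448] rpy [-3.1415e+00 -1.0000e-04  1.5706e+00] j [ 0.01  0.63 -0.9   2.03  0.68  0.82 -1.3 ] F [-0.1 -0.4  1. ]
tool shift [ 0.0003 -0.0001  0.0018] rotvec [-0.0001 -0.0001 -0.0002]
```

View pics/w_w.png

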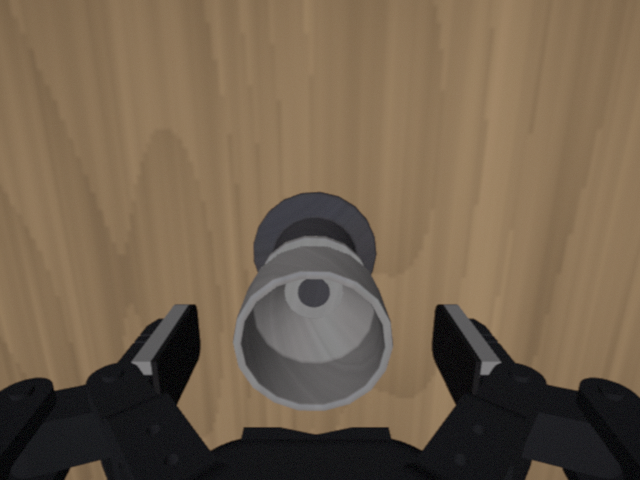

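View pics/w_s.png

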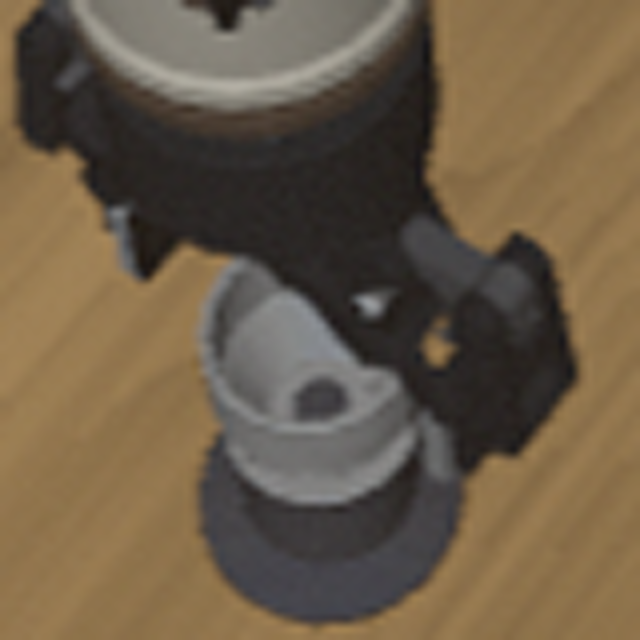

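>>> carry_out(
  rotation=[
    [0,0,0],
    [0,0,0],
    [0,0,0],
    [0,0,0],
    [0,0,0],
    [0,0,0],
    [0,0,0],
    [0,0,0],
  ],
  xyz=[
    [-0.002,0,0.0015],
    [0,0,0],
    [0,0,0],
    [0,0,0],
    [0,0,0],
    [0,0,0],
    [0,0,0],
    [0,0,0],
  ],
  hand=[0.085,0.07,0.045,0.045,0.045,0.045,0.045,0.045],
  grip_force=30,
)

```text
t: 34.35
ee_pos: [0.3972, 0.3045, 0.0437]
eef_rot: [3.141, 0.0, 1.57]
force: [-1.2, -0.8, 5.2]
opening: 0.0528
```

```bash
python3 st.py 0.397 0.307 0.043; python3 - <<'E'
from m import *
f=eyes.grab_frame("wrist"); cv2.imwrite("pics/x_w.png",f["img"])
f=eyes.grab_frame("side"); crop(f["img"],276,390,40,8,"pics/x_s.png")
E
```

```text
t 34.35 tcp [0.3972 0.3045 0.0437] rpy [3.1411e+00 2.0000e-04 1.5703e+00] j [ 0.01  0.63 -0.9   2.03  0.69  0.81 -1.3 ] F [-1.2 -0.8  5.2]
tool shift [ 0.0025 -0.0002  0.0007] rotvec [ 0.0005  0.0002 -0.0004]
```

View pics/x_w.png

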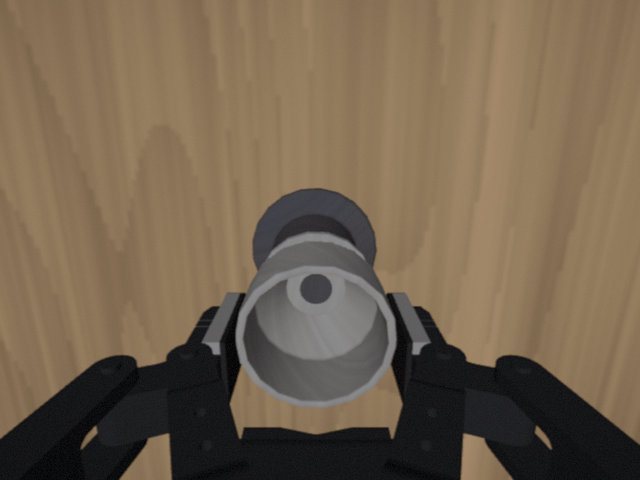

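View pics/x_s.png

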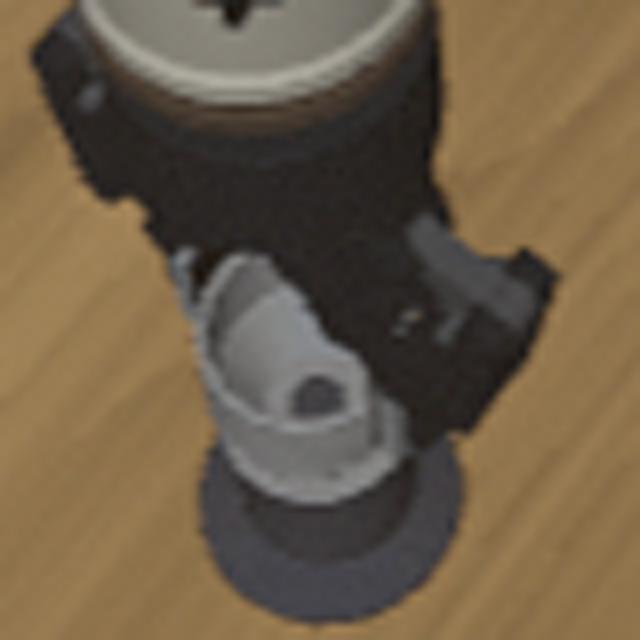

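>>> carry_out(
  rotation=[
    [0,0,0],
    [0,0,0],
    [0,0,0],
    [0,0,0],
    [0,0,0],
    [0,0,0],
    [0,0,0],
    [0,0,0],
    [0,0,0],
    [0,0,0],
  ],
  xyz=[
    [0,0,-0.004],
    [0,0,-0.01],
    [0,0,-0.025],
    [0,0,-0.04],
    [0,0,-0.045],
    [0,0,-0.045],
    [0,0,-0.04],
    [0,0,-0.03],
    [0,0,-0.016],
    [0,0,0],
  ],
  hand=[0.045,0.045,0.045,0.045,0.045,0.045,0.045,0.045,0.045,0.045],
)

```text
t: 35.7
ee_pos: [0.3974, 0.3047, 0.2989]
eef_rot: [3.14, -0.0, 1.57]
force: [0.3, 0.4, -1.5]
opening: 0.0527
```

```bash
python3 st.py 0.402 -0.3245 0.30; python3 - <<'E'
from m import *
f=eyes.grab_frame("side"); crop(f["img"],276,340,60,6,"pics/y_s.png")
E
```

```text
t 35.7 tcp [0.3974 0.3047 0.2989] rpy [ 3.1400e+00 -3.0000e-04  1.5701e+00] j [ 0.31  0.3  -1.21  1.79  0.3   1.26 -0.98] F [ 0.3  0.4 -1.5]
tool shift [-0.6292  0.0051 -0.0013] rotvec [ 0.0016 -0.0003 -0.0007]
```

View pics/y_s.png

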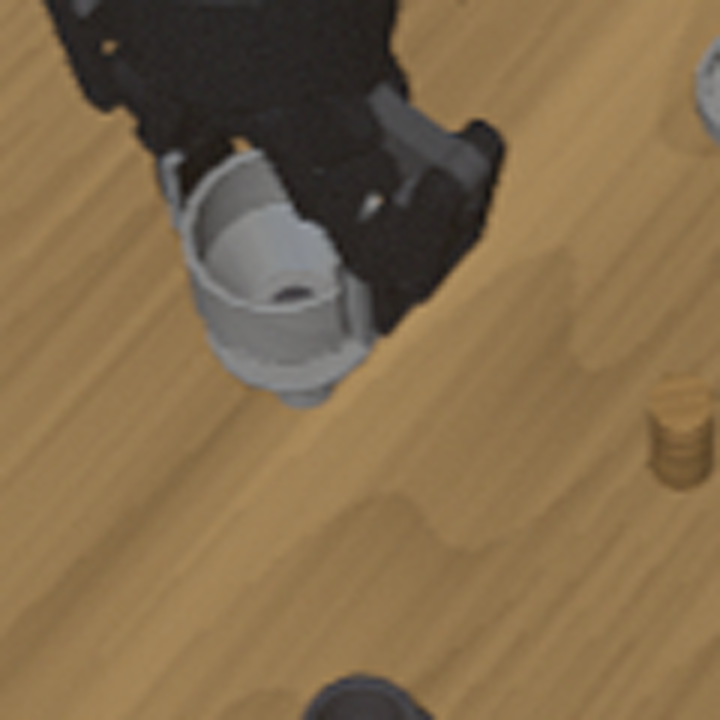

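Held upright. Carry over the carafe.

>>> carry_out(
  rotation=[
    [0,0,0],
    [0,0,0],
    [0,0,0],
    [0,0,0],
    [0,0,0],
    [0,0,0],
    [0,0,0],
    [0,0,0],
    [0,0,0],
    [0,0,0],
    [0,0,0],
    [0,0,0],
  ],
  xyz=[
    [-0.01,0.005,0],
    [-0.03,0.01,0],
    [-0.045,0.02,0],
    [-0.05,0.02,0],
    [-0.05,0.015,0],
    [-0.05,0.01,0],
    [-0.05,0,0],
    [-0.05,-0.01,0],
    [-0.05,-0.015,0],
    [-0.05,-0.02,0],
    [-0.05,-0.015,0],
    [-0.045,-0.01,0],
  ],
  hand=[0.045,0.045,0.045,0.045,0.045,0.045,0.045,0.045,0.045,0.045,0.045,0.045],
)

```text
t: 37.25
ee_pos: [0.4046, -0.228, 0.2973]
eef_rot: [-3.14, -0.0, 1.568]
force: [0.7, -0.2, 0.3]
opening: 0.0529
```

>>> carry_out(
  rotation=[
    [0,0,0],
    [0,0,0],
    [0,0,0],
    [0,0,0],
    [0,0,0],
    [0,0,0],
  ],
  xyz=[
    [-0.04,-0.005,0],
    [-0.03,0,0],
    [-0.02,0,0],
    [-0.009,0,0],
    [0,0,0],
    [0,0,0],
  ],
  hand=[0.045,0.045,0.045,0.045,0.045,0.045],
)

```text
t: 38.0
ee_pos: [0.4022, -0.323, 0.2984]
eef_rot: [-3.142, -0.0, 1.572]
force: [0.9, 0.5, -1.8]
opening: 0.0525
```

```bash
python3 st.py 0.402 -0.3245 0.215; python3 - <<'E'
from m import *
f=eyes.grab_frame("wrist"); cv2.imwrite("pics/z_w.png",f["img"])
E
```

```text
t 38.0 tcp [ 0.4022 -0.323   0.2984] rpy [-3.1415e+00 -1.0000e-04  1.5725e+00] j [ 1.49  0.27 -1.02  1.76  0.25  1.25  0.4 ] F [ 0.9  0.5 -1.8]
tool shift [-0.0015 -0.0002  0.0834] rotvec [-0.0001 -0.0001  0.0017]
```

View pics/z_w.png

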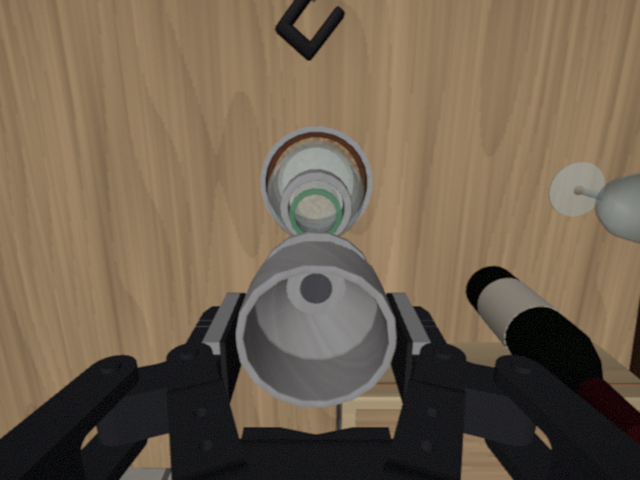

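>>> carry_out(
  rotation=[
    [0,0,0],
    [0,0,0],
    [0,0,0],
    [0,0,0],
    [0,0,0],
    [0,0,0],
  ],
  xyz=[
    [-0.0015,0,0.01],
    [0,0,0.025],
    [0,0,0.025],
    [0,0,0.017],
    [0,0,0.01],
    [0,0,0],
  ],
  hand=[0.045,0.045,0.045,0.045,0.045,0.045],
)

```text
t: 38.8
ee_pos: [0.4016, -0.3257, 0.2109]
eef_rot: [-3.141, -0.001, 1.571]
force: [-0.2, -0.2, -1.1]
opening: 0.0527
```

```bash
python3 st.py 0.402 -0.3245 0.17; python3 - <<'E'
from m import *
f=eyes.grab_frame("side"); crop(f["img"],430,165,40,8,"pics/aa_s.png")
f=eyes.grab_frame("top"); crop(f["img"],405,285,40,8,"pics/aa_t.png")
E
```

```text
t 38.8 tcp [ 0.4016 -0.3257  0.2109] rpy [-3.1411e+00 -8.0000e-04  1.5707e+00] j [ 1.42  0.37 -0.97  1.86  0.35  1.09  0.32] F [-0.2 -0.2 -1.1]
tool shift [0.0012 0.0004 0.0409] rotvec [-0.0005 -0.0008 -0.0001]
```

View pics/aa_s.png

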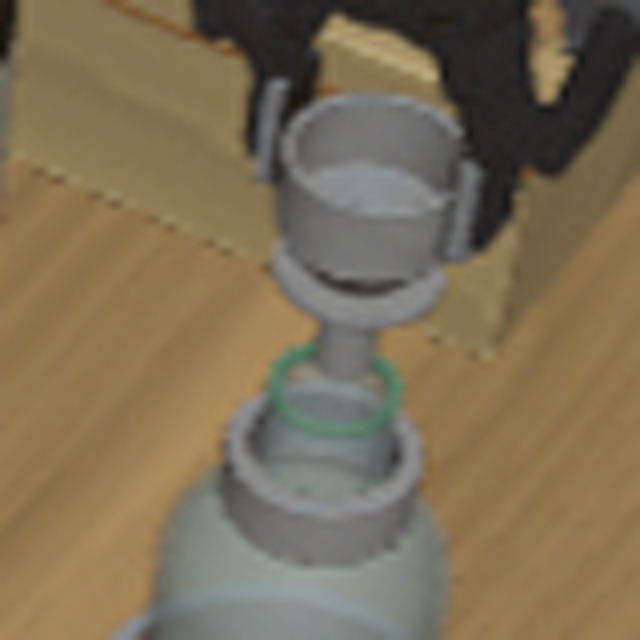

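>>> carry_out(
  rotation=[
    [0,0,0],
    [0,0,0],
    [0,0,0],
    [0,0,0],
    [0,0,0],
    [0,0,0],
    [0,0,0],
  ],
  xyz=[
    [0.001,0.0003,0.004],
    [0,0,0.006],
    [0,0,0.007],
    [0,0,0.007],
    [0,0,0.006],
    [0,0,0.005],
    [0,0,0],
  ],
  hand=[0.045,0.045,0.045,0.045,0.045,0.045,0.045],
)

```text
t: 39.78
ee_pos: [0.4019, -0.3248, 0.1759]
eef_rot: [-3.141, -0.001, 1.57]
force: [0.7, 0.6, -0.4]
opening: 0.0528
```

```bash
python3 st.py 0.402 -0.3245 0.1667; python3 - <<'E'
from m import *
f=eyes.grab_frame("side"); crop(f["img"],430,165,40,8,"pics/ab_s.png")
f=eyes.grab_frame("wrist"); cv2.imwrite("pics/ab_w.png",f["img"])
E
```

```text
t 39.775 tcp [ 0.4019 -0.3248  0.1759] rpy [-3.1411e+00 -6.0000e-04  1.5705e+00] j [ 1.39  0.42 -0.94  1.9   0.39  1.02  0.28] F [ 0.7  0.6 -0.4]
tool shift [0.0003 0.0001 0.0092] rotvec [-0.0005 -0.0006 -0.0003]
```

View pics/ab_s.png

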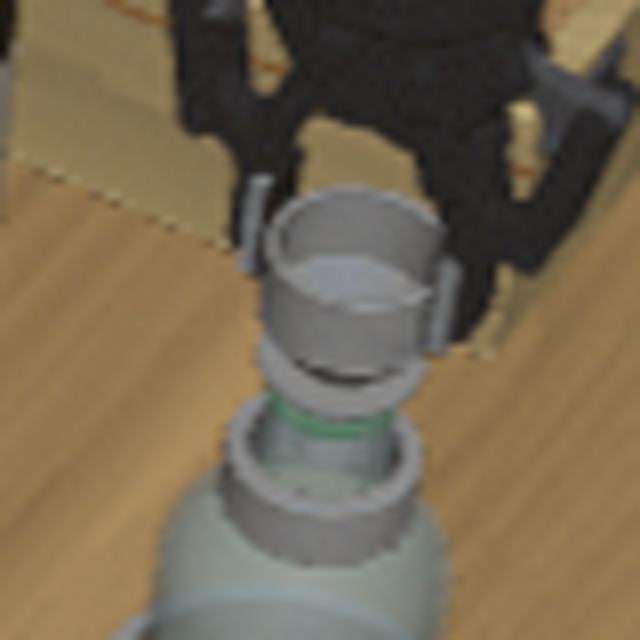

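Spout is in the bore and the flange is concentric with the green rim; lower onto contact.

>>> carry_out(
  rotation=[
    [0,0,0],
    [0,0,0],
    [0,0,0],
    [0,0,0],
    [0,0,0],
  ],
  xyz=[
    [0,0,0.003],
    [0,0,0.003],
    [0,0,0.0015],
    [0,0,0.001],
    [0,0,0],
  ],
  hand=[0.045,0.045,0.045,0.045,0.045],
)

```text
t: 40.5
ee_pos: [0.4021, -0.3249, 0.1678]
eef_rot: [-3.142, -0.0, 1.57]
force: [0.4, 0.5, -1.2]
opening: 0.0532
```

>>> carry_out(
  rotation=[
    [0,0,0],
    [0,0,0],
    [0,0,0],
  ],
  xyz=[
    [0,0,0.0007],
    [0,0,0.0007],
    [0,0,0],
  ],
  hand=[0.045,0.045,0.045],
)

```text
t: 40.88
ee_pos: [0.4022, -0.3251, 0.1668]
eef_rot: [3.142, 0.0, 1.57]
force: [-1.4, 1.2, 3.0]
opening: 0.0529
```

>>> carry_out(
  rotation=[
    [0,0,0],
    [0,0,0],
    [0,0,0],
    [0,0,0],
    [0,0,0],
    [0,0,0],
    [0,0,0],
    [0,0,0],
    [0,0,0],
  ],
  xyz=[
    [0,0,0.0003],
    [0,0,0],
    [0,0,0],
    [0,0,0],
    [0,0,-0.01],
    [0,0,-0.03],
    [0,0,-0.05],
    [0,0,-0.02],
    [0,0,0],
  ],
  hand=[0.045,0.06,0.085,0.085,0.085,0.085,0.085,0.085,0.085],
)

```text
t: 42.0
ee_pos: [0.4032, -0.3256, 0.2782]
eef_rot: [3.139, 0.003, 1.57]
force: [0.5, -0.0, -0.6]
opening: 0.0853
```

```bash
python3 st.py 0.43 0.005 0.25; python3 - <<'E'
from m import *
f=eyes.grab_frame("side"); crop(f["img"],430,165,40,8,"pics/ac_s.png")
f=eyes.grab_frame("wrist"); cv2.imwrite("pics/ac_w.png",f["img"])
E
```

```text
t 42.0 tcp [ 0.4032 -0.3256  0.2782] rpy [3.139  0.0032 1.5702] j [ 1.47  0.3  -1.01  1.78  0.27  1.21  0.38] F [ 0.5 -0.  -0.6]
tool shift [0.3307 0.0265 0.0272] rotvec [ 0.0026  0.0032 -0.0006]
```

View pics/ac_s.png

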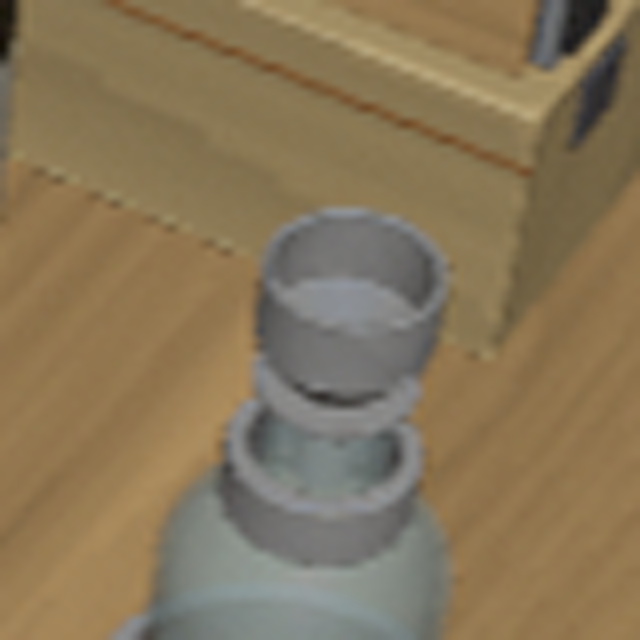

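View pics/ac_w.png

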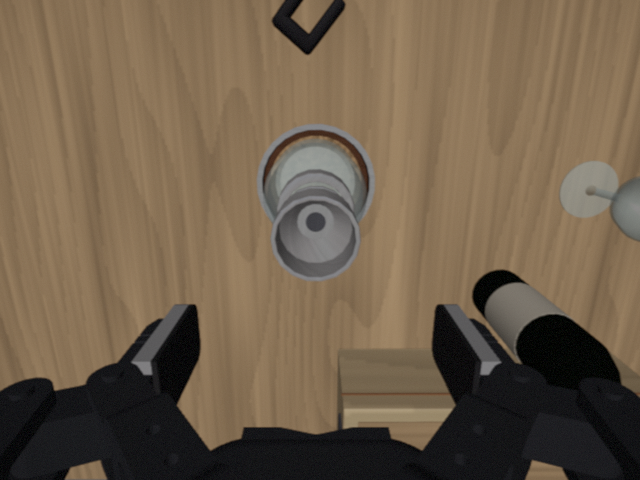

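>>> carry_out(
  rotation=[
    [0,0,0],
    [0,0,0],
    [0,0,0],
    [0,0,0],
    [0,0,0],
    [0,0,0],
    [0,0,0],
    [0,0,0],
    [0,0,0],
    [0,0,0],
  ],
  xyz=[
    [0.02,0.004,-0.01],
    [0.04,0.004,0],
    [0.05,0.004,0],
    [0.05,0.004,0],
    [0.05,0.004,0.01],
    [0.05,0.004,0.03],
    [0.04,0.0025,0.03],
    [0.02,0,0.02],
    [0.0107,0,0.01],
    [0,0,0],
  ],
  hand=[0.085,0.085,0.085,0.085,0.085,0.085,0.085,0.085,0.085,0.085],
)

```text
t: 43.35
ee_pos: [0.4272, 0.0079, 0.1855]
eef_rot: [-3.139, -0.001, 1.574]
force: [0.0, -0.1, -0.5]
opening: 0.0849
```

```bash
python3 st.py 0.431 0.006 0.15; python3 - <<'E'
from ringm import *
f=eyes.grab_frame("wrist"); cv2.imwrite("pics/ad_w.png",f["img"])
E
```

```text
t 43.35 tcp [0.4272 0.0079 0.1855] rpy [-3.1393e+00 -1.0000e-03  1.5744e+00] j [ 0.98  0.26 -1.18  2.08  0.29  0.98 -0.35] F [ 0.  -0.1 -0.5]
tool shift [-0.002   0.0038  0.0355] rotvec [-0.0023 -0.001   0.0036]
```

View pics/ad_w.png

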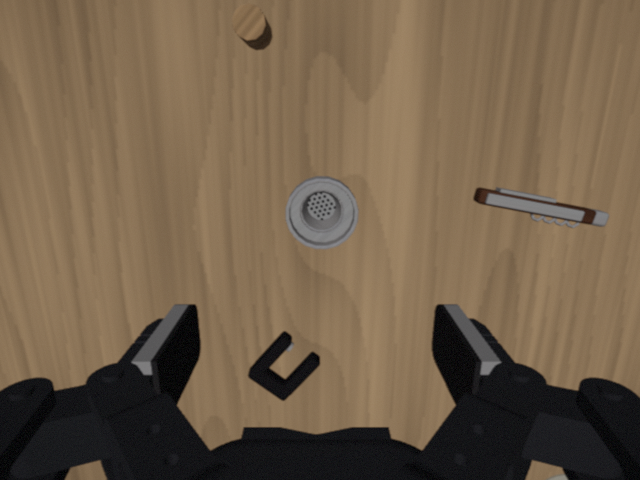

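>>> carry_out(
  rotation=[
    [-0.002,0,0.0035],
    [0,0,0],
    [0,0,0],
    [0,0,0],
    [0,0,0],
  ],
  xyz=[
    [-0.003,0.005,0.02],
    [0,0,0.035],
    [0,0,0.04],
    [0,0,0.035],
    [0,0,0.015],
  ],
  hand=[0.085,0.085,0.085,0.085,0.085],
)

```text
t: 44.02
ee_pos: [0.4332, 0.0021, 0.0401]
eef_rot: [3.141, -0.0, 1.566]
force: [-0.7, 0.1, 0.7]
opening: 0.0851
```

>>> carry_out(
  rotation=[
    [0,0,0],
    [0,0,0],
  ],
  xyz=[
    [0,0,0.01],
    [0,0,0],
  ],
  hand=[0.085,0.085],
)

```text
t: 44.28
ee_pos: [0.4345, 0.0026, 0.0315]
eef_rot: [3.139, 0.0, 1.566]
force: [-0.2, 0.0, 0.9]
opening: 0.085
```

```bash
python3 st.py 0.431 0.006 -0.008; python3 - <<'E'
from ringm import *
f=eyes.grab_frame("wrist"); cv2.imwrite("pics/ae_w.png",f["img"])
f=eyes.grab_frame("side"); crop(f["img"],345,290,40,8,"pics/ae_s.png")
E
```

```text
t 44.275 tcp [0.4345 0.0026 0.0315] rpy [3.1390e+00 1.0000e-04 1.5665e+00] j [ 0.67  0.54 -0.88  2.19  0.67  0.7  -0.67] F [-0.2  0.   0.9]
tool shift [ 0.0034 -0.0036  0.0395] rotvec [ 0.0026  0.0001 -0.0043]
```

View pics/ae_w.png

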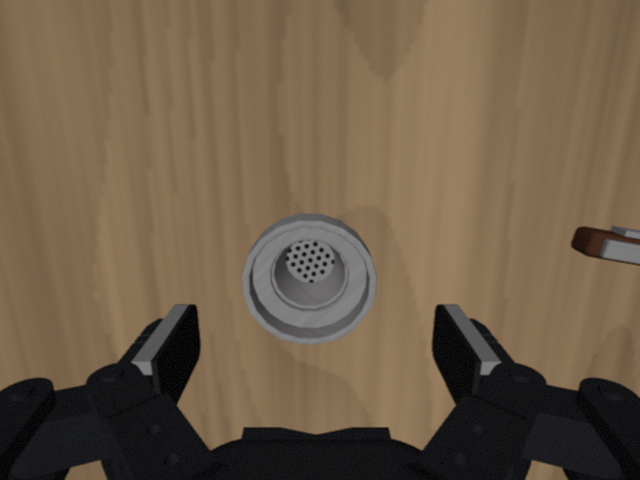

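View pics/ae_s.png

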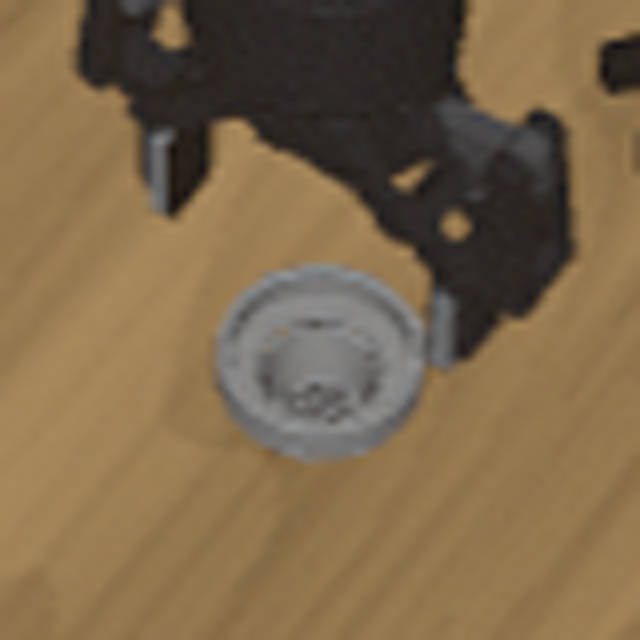

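>>> carry_out(
  rotation=[
    [0.002,0,-0.004],
    [0,0,0],
    [0,0,0],
    [0,0,0],
    [0,0,0],
  ],
  xyz=[
    [0.001,-0.0028,0.006],
    [0,0,0.01],
    [0,0,0.008],
    [0,0,0.004],
    [0,0,0],
  ],
  hand=[0.085,0.085,0.085,0.085,0.085],
)

```text
t: 45.0
ee_pos: [0.4309, 0.0039, 0.0027]
eef_rot: [-3.141, -0.0, 1.571]
force: [-0.9, -0.6, -0.2]
opening: 0.0848
```

```bash
python3 st.py 0.431 0.006 -0.008; python3 - <<'E'
from ringm import *
f=eyes.grab_frame("wrist"); cv2.imwrite("pics/af_w.png",f["img"])
f=eyes.grab_frame("side"); crop(f["img"],345,290,40,8,"pics/af_s.png")
E
```

```text
t 45.0 tcp [0.4309 0.0039 0.0027] rpy [-3.1408e+00 -2.0000e-04  1.5712e+00] j [ 0.62  0.59 -0.81  2.21  0.74  0.64 -0.73] F [-0.9 -0.6 -0.2]
tool shift [0.0021 0.0001 0.0107] rotvec [-0.0008 -0.0002  0.0004]
```

View pics/af_w.png

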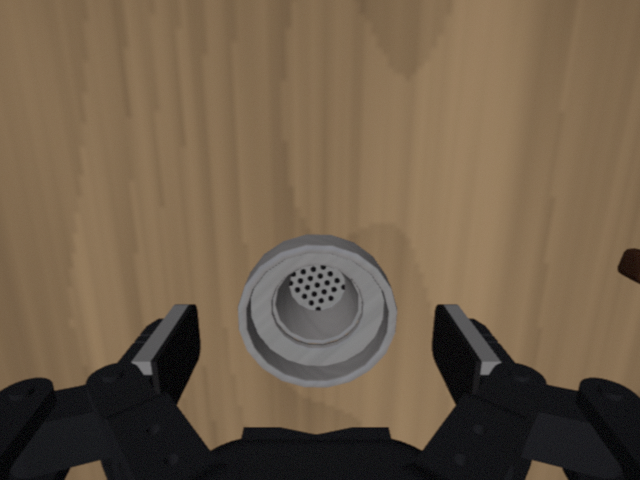

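View pics/af_s.png

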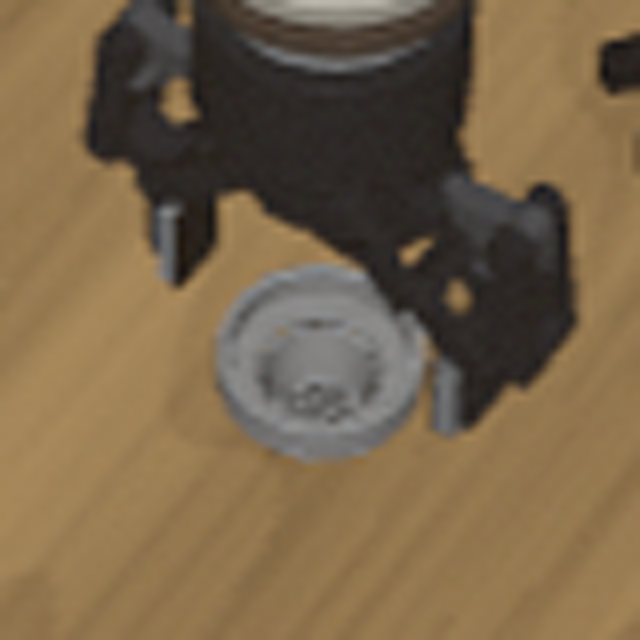

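>>> carry_out(
  rotation=[
    [0,0,0],
    [0,0,0],
    [0,0,0],
    [0,0,0],
    [0,0,0],
    [0,0,0],
    [0,0,0],
    [0,0,0],
    [0,0,0],
  ],
  xyz=[
    [-0.001,0.0006,0.006],
    [0,0,0.005],
    [0,0,0],
    [0,0,0],
    [0,0,0],
    [0,0,0],
    [0,0,0],
    [0,0,0],
    [0,0,0],
  ],
  hand=[0.085,0.085,0.085,0.07,0.05,0.05,0.05,0.05,0.05],
  grip_force=25,
)

```text
t: 46.22
ee_pos: [0.4319, 0.0028, -0.0075]
eef_rot: [3.141, 0.0, 1.571]
force: [-1.4, -0.2, 5.8]
opening: 0.0591
```

```bash
python3 st.py 0.431 0.006 -0.008; python3 - <<'E'
from ringm import *
f=eyes.grab_frame("wrist"); cv2.imwrite("pics/ag_w.png",f["img"])
f=eyes.grab_frame("side"); crop(f["img"],345,290,40,8,"pics/ag_s.png")
E
```

```text
t 46.225 tcp [ 0.4319  0.0028 -0.0075] rpy [3.1412e+00 4.0000e-04 1.5709e+00] j [ 0.6   0.61 -0.79  2.21  0.76  0.63 -0.75] F [-1.4 -0.2  5.8]
tool shift [ 0.0032 -0.0009  0.0005] rotvec [0.0004 0.0004 0.0001]
```

View pics/ag_w.png

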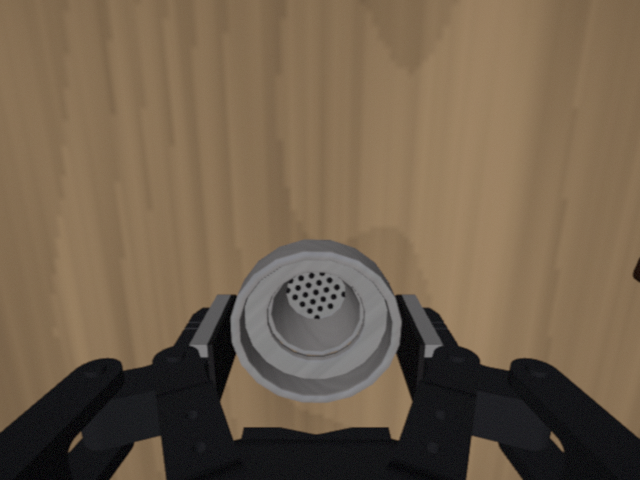

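View pics/ag_s.png

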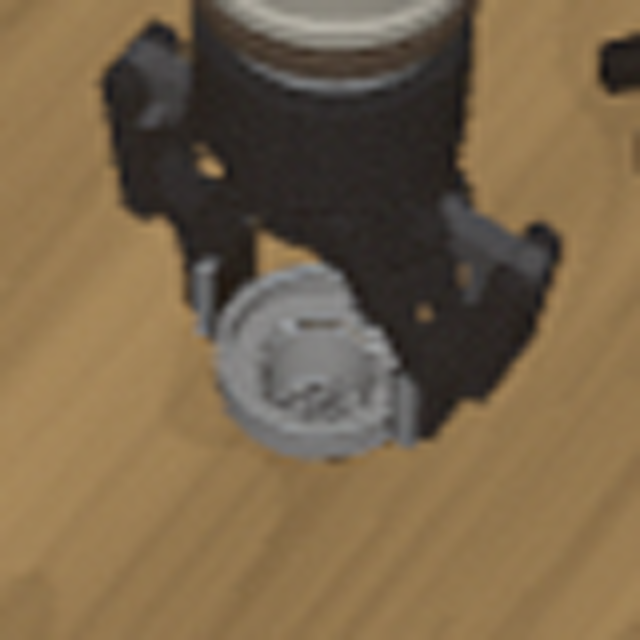

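>>> carry_out(
  rotation=[
    [0,0,0],
    [0,0,0],
    [0,0,0],
    [0,0,0],
    [0,0,0],
    [0,0,0],
    [0,0,0],
    [0,0,0],
    [0,0,0],
    [0,0,0],
  ],
  xyz=[
    [0,0,-0.005],
    [0,0,-0.02],
    [0,0,-0.04],
    [0,0,-0.05],
    [0,0,-0.05],
    [0,0,-0.05],
    [0,0,-0.045],
    [0,0,-0.03],
    [0,0,-0.018],
    [0,0,0],
  ],
  hand=[0.05,0.05,0.05,0.05,0.05,0.05,0.05,0.05,0.05,0.05],
)

```text
t: 47.58
ee_pos: [0.4325, 0.0025, 0.301]
eef_rot: [3.139, 0.003, 1.57]
force: [0.1, -0.8, -0.8]
opening: 0.0591
```

```bash
python3 st.py 0.402 -0.3245 0.30
```

```text
t 47.575 tcp [0.4325 0.0025 0.301 ] rpy [3.1394e+00 2.5000e-03 1.5701e+00] j [ 1.23  0.04 -1.3   1.92  0.04  1.21 -0.09] F [ 0.1 -0.8 -0.8]
tool shift [-0.327  -0.0303  0.0017] rotvec [ 0.0022  0.0025 -0.0007]
```

>>> carry_out(
  rotation=[
    [0.002,0.002,0],
    [0,0,0],
    [0,0,0],
    [0,0,0],
    [0,0,0],
    [0,0,0],
    [0,0,0],
    [0,0,0],
    [0,0,0],
    [0,0,0],
    [0,0,0],
    [0,0,0],
  ],
  xyz=[
    [-0.01,-0.001,0],
    [-0.03,-0.003,0],
    [-0.045,-0.004,0],
    [-0.05,-0.004,0],
    [-0.05,-0.004,0],
    [-0.045,-0.004,0],
    [-0.04,-0.004,0],
    [-0.03,-0.003,0],
    [-0.017,-0.0023,0],
    [-0.01,-0.001,0],
    [0,0,0],
    [0,0,0],
  ],
  hand=[0.05,0.05,0.05,0.05,0.05,0.05,0.05,0.05,0.05,0.05,0.05,0.05],
)

```text
t: 49.08
ee_pos: [0.402, -0.3229, 0.2998]
eef_rot: [-3.14, -0.002, 1.573]
force: [0.6, 0.6, -0.2]
opening: 0.0594
```

```bash
python3 st.py 0.402 -0.3245 0.225; python3 - <<'E'
from ringm import *
f=eyes.grab_frame("wrist"); cv2.imwrite("pics/ah_w.png",f["img"])
E
```

```text
t 49.075 tcp [ 0.402  -0.3229  0.2998] rpy [-3.1397e+00 -1.8000e-03  1.5729e+00] j [ 1.49  0.28 -1.03  1.75  0.25  1.26  0.4 ] F [ 0.6  0.6 -0.2]
tool shift [-0.0017  0.0001  0.0747] rotvec [-0.0019 -0.0018  0.0021]
```

View pics/ah_w.png

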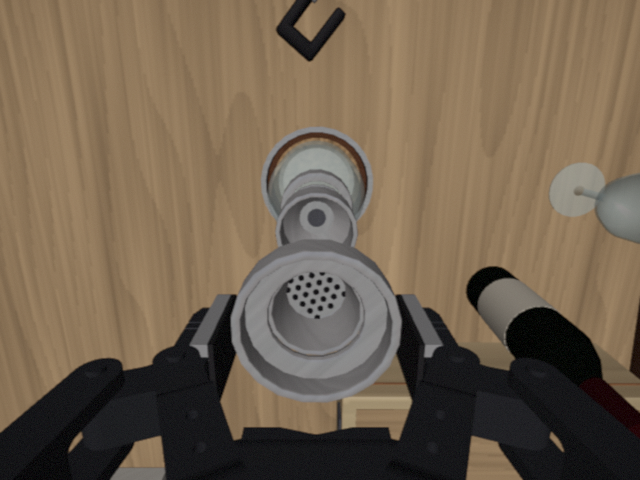

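>>> carry_out(
  rotation=[
    [-0.0015,-0.0015,0.001],
    [0,0,0],
    [0,0,0],
    [0,0,0],
    [0,0,0],
    [0,0,0],
  ],
  xyz=[
    [-0.0015,0,0.01],
    [0,0,0.022],
    [0,0,0.022],
    [0,0,0.016],
    [0,0,0.006],
    [0,0,0],
  ],
  hand=[0.05,0.05,0.05,0.05,0.05,0.05],
)

```text
t: 49.88
ee_pos: [0.4016, -0.3256, 0.2234]
eef_rot: [-3.141, -0.001, 1.57]
force: [0.2, 1.0, -0.2]
opening: 0.0593
```

```bash
python3 st.py 0.402 -0.3245 0.20; python3 - <<'E'
from ringm import *
f=eyes.grab_frame("wrist"); cv2.imwrite("pics/ai_w.png",f["img"])
f=eyes.grab_frame("side"); crop(f["img"],432,150,40,8,"pics/ai_s.png")
E
```

```text
t 49.875 tcp [ 0.4016 -0.3256  0.2234] rpy [-3.1411e+00 -8.0000e-04  1.5701e+00] j [ 1.44  0.36 -0.99  1.85  0.34  1.11  0.33] F [ 0.2  1.  -0.2]
tool shift [0.0011 0.0005 0.0234] rotvec [-0.0005 -0.0008 -0.0007]
```

View pics/ai_s.png

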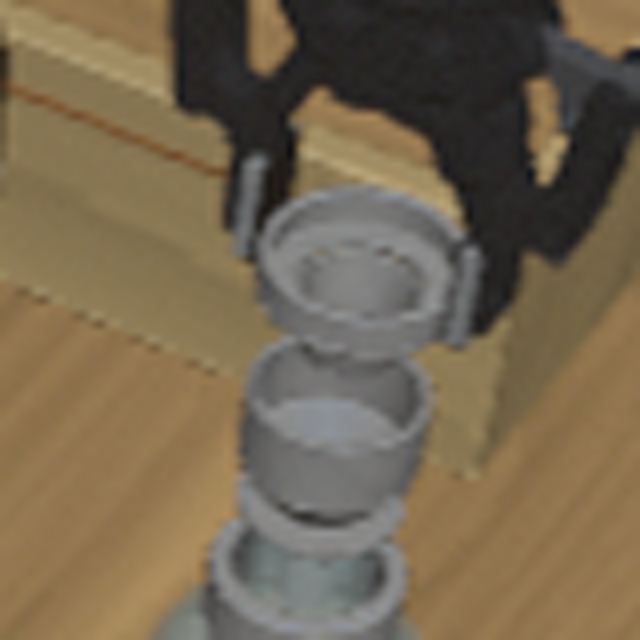

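View pics/ai_w.png

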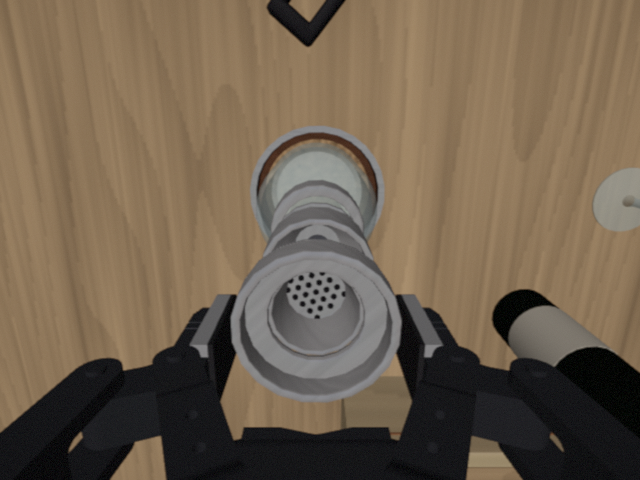

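>>> carry_out(
  rotation=[
    [0,0,0],
    [0,0,0],
    [0,0,0],
    [0,0,0],
    [0,0,0],
    [0,0,0],
    [0,0,0],
  ],
  xyz=[
    [0.0008,0.0003,0.004],
    [0,0,0.005],
    [0,0,0.005],
    [0,0,0.005],
    [0,0,0.005],
    [0,0,0.003],
    [0,0,0],
  ],
  hand=[0.05,0.05,0.05,0.05,0.05,0.05,0.05],
)

```text
t: 50.85
ee_pos: [0.4017, -0.3248, 0.1963]
eef_rot: [-3.141, -0.001, 1.57]
force: [-0.4, -0.5, -0.2]
opening: 0.0591
```

>>> carry_out(
  rotation=[
    [0,0,0],
    [0,0,0],
    [0,0,0],
    [0,0,0],
  ],
  xyz=[
    [0,0,0.003],
    [0,0,0.002],
    [0,0,0.0015],
    [0,0,0],
  ],
  hand=[0.05,0.05,0.05,0.05],
)

```text
t: 51.35
ee_pos: [0.4017, -0.3249, 0.1899]
eef_rot: [-3.141, -0.001, 1.57]
force: [-0.1, 0.2, -1.0]
opening: 0.0592
```

```bash
python3 st.py 0.402 -0.3245 0.1875; python3 - <<'E'
from ringm import *
f=eyes.grab_frame("side"); crop(f["img"],432,150,40,8,"pics/aj_s.png")
E
```

```text
t 51.35 tcp [ 0.4017 -0.3249  0.1899] rpy [-3.1410e+00 -7.0000e-04  1.5698e+00] j [ 1.41  0.4  -0.96  1.89  0.38  1.05  0.29] F [-0.1  0.2 -1. ]
tool shift [0.0004 0.0003 0.0024] rotvec [-0.0006 -0.0007 -0.001 ]
```

View pics/aj_s.png

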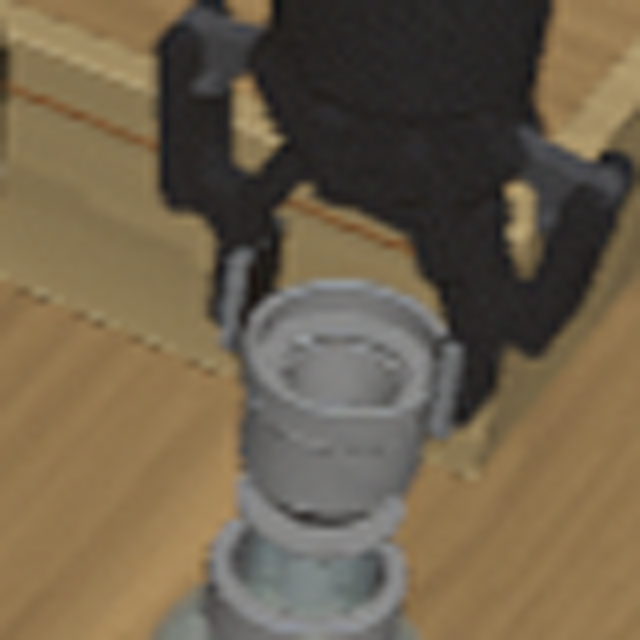

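>>> carry_out(
  rotation=[
    [0,0,0],
    [0,0,0],
    [0,0,0],
  ],
  xyz=[
    [0,0,0.001],
    [0,0,0.0008],
    [0,0,0],
  ],
  hand=[0.05,0.05,0.05],
)

```text
t: 51.78
ee_pos: [0.4017, -0.3249, 0.1882]
eef_rot: [-3.141, -0.001, 1.57]
force: [0.7, 1.1, -1.0]
opening: 0.059
```

>>> carry_out(
  rotation=[
    [0,0,0],
    [0,0,0],
    [0,0,0],
  ],
  xyz=[
    [0,0,0.0005],
    [0,0,0.0005],
    [0,0,0],
  ],
  hand=[0.05,0.05,0.05],
)

```text
t: 52.15
ee_pos: [0.4019, -0.325, 0.1876]
eef_rot: [-3.141, -0.0, 1.57]
force: [-1.5, 0.8, 3.7]
opening: 0.0592
```

Contact at the expected height; release and retreat.

>>> carry_out(
  rotation=[
    [0,0,0],
    [0,0,0],
    [0,0,0],
    [0,0,0],
    [0,0,0],
    [0,0,0],
    [0,0,0],
    [0,0,0],
    [0,0,0],
    [0,0,0],
    [0,0,0],
  ],
  xyz=[
    [0,0,0.0003],
    [0,0,0],
    [0,0,0],
    [0,0,0],
    [0,0,-0.01],
    [0,0,-0.03],
    [0,0,-0.04],
    [0,0,-0.03],
    [0.03,0,0],
    [0.04,0,0],
    [0,0,0],
  ],
  hand=[0.05,0.063,0.085,0.085,0.085,0.085,0.085,0.085,0.085,0.085,0.085],
)

```text
t: 53.52
ee_pos: [0.4026, -0.2517, 0.2979]
eef_rot: [-3.141, 0.001, 1.575]
force: [0.9, -0.1, 0.7]
opening: 0.0854
```

```bash
python3 st.py; python3 - <<'E'
from ringm import *
f=eyes.grab_frame("side"); crop(f["img"],430,165,50,8,"pics/ak_s.png"); cv2.imwrite("pics/ak_full.png",f["img"])
f=eyes.grab_frame("wrist"); cv2.imwrite("pics/ak_w.png",f["img"])
f=eyes.grab_frame("top"); cv2.imwrite("pics/ak_t.png",f["img"])
E
```

```text
t 53.525 tcp [ 0.4026 -0.2517  0.2979] rpy [-3.1410e+00  1.3000e-03  1.5751e+00] j [ 1.49  0.18 -1.09  1.84  0.17  1.22  0.35] F [ 0.9 -0.1  0.7]
```

View pics/ak_s.png

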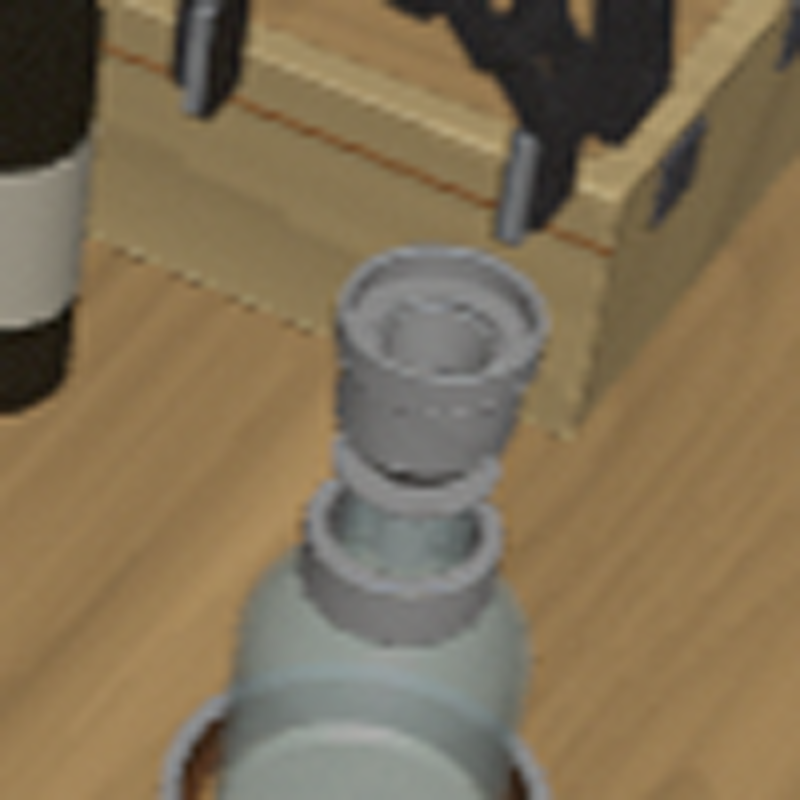

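View pics/ak_t.png

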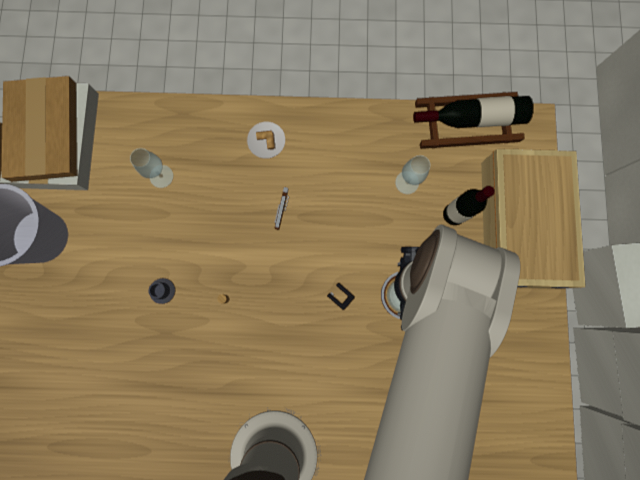

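View pics/ak_w.png

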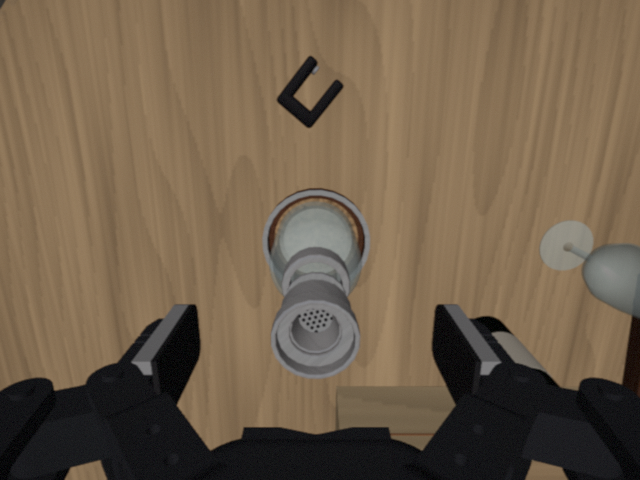

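```bash
python3 - <<'E'
from plant import job
print(job.finish_job())
E
```

```text
the job is handed in; nothing more can be done
None
```

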